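# Load and bolt up the settlement-plate carrier

## Robot

A 6-joint arm with a two-finger parallel gripper is mounted at the origin on the work surface. World frame = base frame: x ahead of the robot, y to its left, z up, the work surface at z = 0. Lengths are in mm, angles in rad, forces in N, time in s.
With the tool pointing down it reaches from about 275 to 750 mm from the base axis. Payload 10.2 kg.
Tool frame: the origin (TCP) lies between the finger pads; the fingertips stand 8 mm ahead of it and the grasp point (between the pads) lies 11 mm behind it; z points along the fingers, y is the line along which they close (so a half turn about z gives the same grasp; the last joint's range is limited). The gripper opens to 85 mm and grips with 20 to 120 N. Pads are 22 mm wide; open, the fingers measure 114 mm over their backs; the gripper's body (76 mm by 85 mm) begins 54 mm behind the grasp point. The pads swing forward as they close: fully open they stand 13 mm farther back than shut.
Start: joints at [0.928, 0.313, 1.498, -0, 1.331, -0.223], TCP at [213.991, 479.415, 239.294] pointing down, gripper open.
Joint ranges: [-2.94, 2.94], [-0.97, 2.17], [0.19, 2.56], [-1.23, 4.37], [0.02, 3.11], [-2.88, 2.88]. Speed limits (rad/s): [2.39, 2.39, 3.01, 3.14, 3.14, 3.14].

## Interface

Orientations are given as a unit quaternion [w, x, y, z].
In Python, from rig import * gives the robot as it stands.
- The arm moves only by the shell command python3 -m handwheel 'ROWS' [FORCE]. ROWS is JSON, a list that holds one entry, the list of rows, each a list of 7 numbers: the shift along the world's x, y, z in mm, then the turn, a rotation vector about the world's x, y, z in degrees, then the opening, from -1 (shut) to 1 (fully open). A call has 1 to 8 rows; each row shifts and turns the commanded pose from where the row before left it; what a row does not reach is not made up. A row lasts 1/8 s, in which the tool goes at most 62.5 mm and 10.7 degrees, less where a joint would pass 70% of its speed; a pose out of reach is approached as far as the arm can. A call is refused whole if a number of a shift passes 62.5 or a number of a turn 10.7, either way. A call with a gripper value outside its range is refused whole. The fingers move at their own pace and stop on an object; FORCE is the grip in N (left out, the last holds). Time passes only in rows, so rows that do not move let the fingers close. It gives the time, the measured TCP pose, the force, the opening and the grip force at its end, in the units of the state.
- sense(): the state, without advancing time (a new reading comes with each control period).
- capture(name): name is "side" or "top" or "wrist"; returns a dict with "image" (480x640x3 uint8, red, green, blue), "fx", "fy", "cx", "cy" (pixels), "rvec" (rotation vector, rad) and "tvec" (3), from world to camera coordinates, as OpenCV has them; the wrist camera has in their place "hand_eye" (4x4, takes a point from camera to tool coordinates, whose origin is the TCP and whose axes are the flange's). Camera axes: x right, y down, z forward; pixel columns grow to the right and rows downward; lengths in mm; the calibration is good to about 2 mm. A picture is of the moment at which its call begins: read the wrist's pose just before it. There is no depth.
- finish_job(): hands the job in; it is judged then, once.
The state is a dict: "time_s": time; "joints": joint angles; "dq": joint speeds; "tau": joint torques, N m; "eef_pos": TCP position; "ee_rot": TCP orientation; "force": force on the tool from outside, world axes, zero at the start; "wrist_torque": the same for the moment, N m; "grip_width": opening from 0.0 (shut) to 1.0 (fully open); "grip_force": force on a finger pad.
Only numpy, scipy, OpenCV 4.12 (cv2) and the standard library are available. Lean on these libraries where they do the work, as an engineer would, in place of code of your own. Each camera call takes 0.05 s, during which the arm holds its last target. There are 200 camera calls.

## Task

Get the plate carrier ready for the mooring: take every setting block off it and put it back in the cradle rimmed in its own colour, and slide every settlement plate on the table fully home, against the end stop, in the bay of its own colour. Once all the plates are home, turn all three captive clamp knobs clockwise to their end stops (also over an empty bay), the centre knob first and then the two outer ones in either order; leave the dog whelk shell, the brass weight and the glass stopper where they stand.

Things in the scene. Friction and masses are not known exactly. Their poses are not given: they have to be found in the camera images.
- carrier: Fixed plate carrier: deck 160 (x) x 310 (y) mm, top 6 mm above the table, x = -100 to +60 mm of the origin (underside, on the middle bay's line). Three bays 96 mm apart along y, open towards -x. Lanes 74 mm wide between guides 16 mm high, straight from x = -60 mm inwards, flared mouths at -100 to -60. End stop at x = +45. Steel clamp bar over x = 0 to +60, underside 21, top 29 mm above the table.
- block_green: Setting block: brass bar 70 (x) x 32 (y) x 40 (z) mm, 0.3 kg, with a green top; origin at the centre of its underside, x along its length. Starts standing on the carrier's deck. May be absent.
- block_white: Setting block like the green one, with a white top. May be absent.
- plate_red: Settlement plate: grey slab 110 (x) x 70 (y) x 10 (z) mm, 0.18 kg, with a red square grip block 24 x 24 mm standing on it, centred at x = -30 mm, y = 0, its top 43 mm above the slab's underside. Origin at the centre of the underside. The +x end goes into the bay first; the grip block stays outside the clamp bar. May be absent.
- bay_red (a point): Where the origin of the red plate lies when it is fully home in the red bay (the left (+y) bay of the carrier, with red label on the deck and the clamp bar): on the deck, plate against the end stop. Axes are the carrier's: x points inwards along the lane, z up.
- plate_yellow: Settlement plate: grey slab 110 (x) x 70 (y) x 10 (z) mm, 0.18 kg, with a yellow square grip block 24 x 24 mm standing on it, centred at x = -30 mm, y = 0, its top 43 mm above the slab's underside. Origin at the centre of the underside. The +x end goes into the bay first; the grip block stays outside the clamp bar. May be absent.
- bay_yellow (a point): Where the origin of the yellow plate lies when it is fully home in the yellow bay (the middle bay of the carrier, with yellow label on the deck and the clamp bar): on the deck, plate against the end stop. Axes are the carrier's: x points inwards along the lane, z up.
- plate_blue: Settlement plate: grey slab 110 (x) x 70 (y) x 10 (z) mm, 0.18 kg, with a blue square grip block 24 x 24 mm standing on it, centred at x = -30 mm, y = 0, its top 43 mm above the slab's underside. Origin at the centre of the underside. The +x end goes into the bay first; the grip block stays outside the clamp bar. May be absent.
- bay_blue (a point): Where the origin of the blue plate lies when it is fully home in the blue bay (the right (-y) bay of the carrier, with blue label on the deck and the clamp bar): on the deck, plate against the end stop. Axes are the carrier's: x points inwards along the lane, z up.
- seat_green (a point): Centre of the pocket floor of the green-rimmed wooden cradle, 7 mm above the table. The cradle is a fixed open box 92 (x) x 54 (y) mm, rim 15 mm above the table, pocket 78 (x) x 40 (y) mm; the block lies in it with its length along the pocket's x, either way round.
- seat_white (a point): Centre of the pocket floor of the white-rimmed wooden cradle, 7 mm above the table. The cradle is a fixed open box 92 (x) x 54 (y) mm, rim 15 mm above the table, pocket 78 (x) x 40 (y) mm; the block lies in it with its length along the pocket's x, either way round.
- knob_left (a joint): Angle of the captive clamp knob over the red bay (+y): 0 fully slack, grows as it is turned clockwise seen from above, 2.4 rad at its end stop. Starts at 0 to 0.4 rad. Stiff enough to stay where it is left.
- knob_left_grip (a point): Point on that knob's vertical axis at the height to grip. The knob has a raised bar grip 38 mm long, 14 mm wide, reaching from 23 mm below to 7 mm above this point, lying along the carrier's x at joint value 0 (the point's x axis runs along the bar and turns with it).
- knob_centre (a joint): Angle of the captive clamp knob over the middle, yellow bay: 0 fully slack, grows as it is turned clockwise seen from above, 2.4 rad at its end stop. Starts at 0 to 0.4 rad. Stiff enough to stay where it is left.
- knob_centre_grip (a point): Point on that knob's vertical axis at the height to grip. The knob has a raised bar grip 38 mm long, 14 mm wide, reaching from 23 mm below to 7 mm above this point, lying along the carrier's x at joint value 0 (the point's x axis runs along the bar and turns with it).
- knob_right (a joint): Angle of the captive clamp knob over the blue bay (-y): 0 fully slack, grows as it is turned clockwise seen from above, 2.4 rad at its end stop. Starts at 0 to 0.4 rad. Stiff enough to stay where it is left.
- knob_right_grip (a point): Point on that knob's vertical axis at the height to grip. The knob has a raised bar grip 38 mm long, 14 mm wide, reaching from 23 mm below to 7 mm above this point, lying along the carrier's x at joint value 0 (the point's x axis runs along the bar and turns with it).
- whelk: Dog whelk shell, 65 mm long, bystander; origin under its centre.
- brass_weight: Brass balance weight, 44 mm across, 63 mm tall, bystander; origin under its centre.
- stopper: Frosted glass stopper, 38 mm across, 62 mm tall, bystander; origin under its centre.
There are look-alikes about, which are no part of the job. Leave any brown or orange look-alike of the plate_red alone.

How it is judged:
By the outcome, as a careful person would: the job done as asked, in the order asked, and still so for the second after the job is handed in, with the robot touching nothing.
Of plate_red, plate_yellow, plate_blue only 2 to 3 are there at a start; the rules pass over those that are not, and their reading is None.
Of block_green, block_white only 1 to 2 are there at a start; the rules pass over those that are not, and their reading is None.
At some moment in a run one of plate_red, plate_yellow, plate_blue may be knocked a few centimetres aside while the robot is not near it.
Once in a run the grip may slacken for a moment while it holds something.
It also fails if it takes over 210 s, if anything falls off the work surface, if the arm or the gripper's body presses on something with over 40 N, if the wrist force passes 120 N, or if a joint passes its speed limit or range.

## Working session

There is one attempt and no reset: what is moved stays moved. The work goes in short steps, Python scripts to look and compute and a shell command to move; the robot and the scene stay as the last step left them, time stands still between calls to the robot, and variables do not carry over. Pictures are saved under pics/ and viewed, at most 14 in all, crops included, and the job is handed in when it is done.

```bash
ls; mkdir -p pics; python3 - <<'E'
from rig import *
import cv2
s=sense();print({k:s[k] for k in('time_s','eef_pos','ee_rot','grip_width')})
for n in('top','side'):
    c=capture(n);cv2.imwrite(f'pics/{n}0.png',c['image'][...,::-1]);print(n,c['fx'],c['cx'],c['cy'],c['rvec'],c['tvec'])
E
```

```text
pics
{'time_s': 0.0, 'eef_pos': array([213.81964631, 479.22299977, 238.74768564]), 'ee_rot': array([-2.84174837e-04,  2.08356462e-01,  9.78052754e-01, -5.60081973e-04]), 'grip_width': 1.0006451836498886}
top 558.9997488520041 311.4322856346571 246.64085762942943 [ 2.23461845 -2.19868057  0.07083049] [  15.90598012  461.77083567 1188.34589124]
side 611.9933098686157 317.24922980351033 245.57772282913047 [ 2.25490691 -0.4416485   0.21300995] [-430.82266786  193.33635103 1468.15932152]
```

View pics/top0.png

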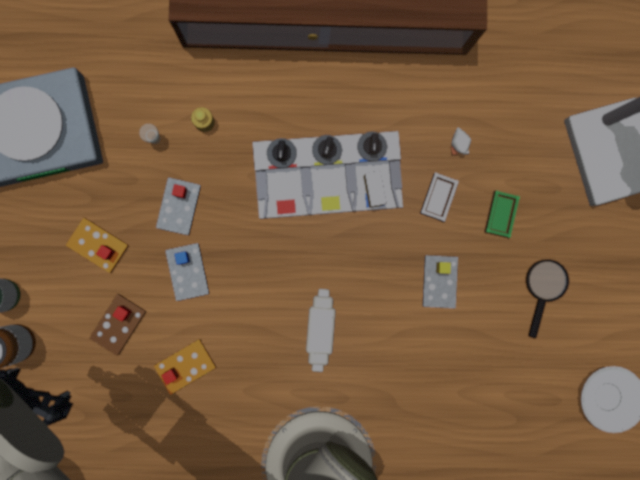

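View pics/side0.png

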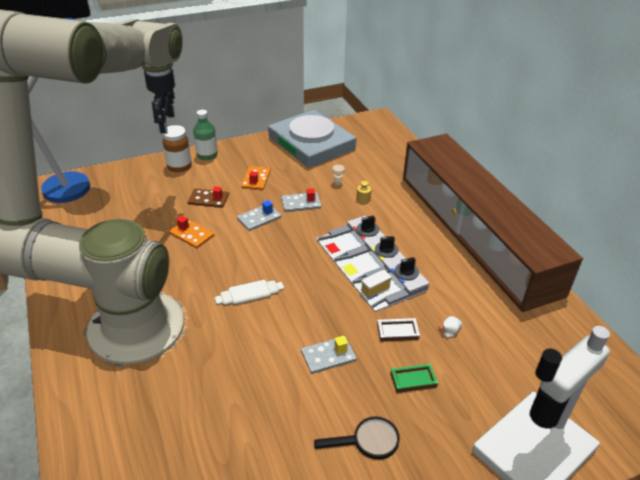

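```bash
cat > h.py <<'E'
from rig import *
import numpy as np, cv2
from scipy.spatial.transform import Rotation as R
def K(c): return np.array([[c['fx'],0,c['cx']],[0,c['fy'],c['cy']],[0,0,1.]])
def tool():
    s=sense();q=s['ee_rot'];return R.from_quat([q[1],q[2],q[3],q[0]]).as_matrix(),np.array(s['eef_pos'])
def cam(n):
    """image dict with world-from-camera rotation 'Rw' and centre 'C'"""
    if n=='wrist':
        T,p=tool();c=capture(n);H=np.array(c['hand_eye']);c['Rw']=T@H[:3,:3];c['C']=T@H[:3,3]+p
    else:
        c=capture(n);M=cv2.Rodrigues(np.array(c['rvec'],float))[0];c['Rw']=M.T;c['C']=-M.T@np.array(c['tvec'])
    return c
def ray(c,uv,z):
    uv=np.atleast_2d(np.array(uv,float));d=(c['Rw']@np.linalg.inv(K(c))@np.c_[uv,np.ones(len(uv))].T).T
    return c['C'][:2]+d[:,:2]*((z-c['C'][2])/d[:,2])[:,None]
HUE={'red':[(0,6),(174,180)],'yellow':[(24,34)],'blue':[(105,125)],'green':[(45,75)]}
def mask(c,col):
    h=cv2.cvtColor(c['image'],cv2.COLOR_RGB2HSV)
    if col=='white': return cv2.inRange(h,(0,0,190),(180,40,255))
    if col=='grey': return cv2.inRange(h,(85,8,90),(130,90,235))
    m=0
    for a,b in HUE[col]: m=m|cv2.inRange(h,(a,130,70),(b,255,255))
    return m
def blobs(c,col,z,amin=40,m=None):
    m=mask(c,col) if m is None else m;out=[]
    for k in cv2.findContours(m,cv2.RETR_EXTERNAL,cv2.CHAIN_APPROX_NONE)[0]:
        if cv2.contourArea(k)<amin: continue
        M=cv2.moments(k);uv=(M['m10']/M['m00'],M['m01']/M['m00'])
        w=ray(c,k[:,0,:],z).astype(np.float32);r=cv2.minAreaRect(w)
        a=r[2] if r[1][0]>=r[1][1] else r[2]+90
        out.append((np.round(uv),np.round(ray(c,uv,z)[0],1),np.round(r[0],1),np.round(sorted(r[1]),1),round(a%180,1)))
    return out
def st():
    T,p=tool();s=sense();print('t%.2f'%s['time_s'],'tcp',np.round(p,1),'psi(y) %.1f'%np.degrees(np.arctan2(T[1,1],T[0,1])),'tilt %.2f'%np.degrees(np.arccos(-T[2,2])),'q',np.round(np.degrees(s['joints'])),'F',np.round(s['force'],1),'w %.3f gf %.1f'%(s['grip_width'],s['grip_force']))
E
python3 - <<'E'
from h import *
st();c=cam('top');print('C',c['C'])
for col,z in(('red',43),('yellow',43),('blue',43),('green',15),('grey',10),('white',15)):
    print(col)
    for b in blobs(c,col,z,25): print('  ',*b)
im=c['image'][...,::-1]
a=cv2.resize(im[110:310,60:260],(400,400),interpolation=3);b=cv2.resize(im[110:310,260:460],(400,400),interpolation=3)
d=cv2.resize(im[120:220,240:410],(800,470),interpolation=3)
cv2.imwrite('pics/crop.png',cv2.hconcat([a,b]));cv2.imwrite('pics/car.png',d)
E
```

```text
t0.10 tcp [213.9 479.2 238.8] psi(y) 65.9 tilt 0.07 q [ 53.  18.  86.  -0.  76. -13.] F [-0.5  1.1 -0.6] w 0.997 gf 0.0
C [ 418.00768751   56.27973118 1203.22625767]
red
   [169. 376.] [189.6 311.8] [189.5 311.7] [22.  24.4] 117.8
   [120. 313.] [317.  414.7] [317.1 414.4] [26.  27.1] 150.5
   [104. 252.] [442.3 450.6] [442.5 450.4] [23.8 23.9] 58.0
   [286. 206.] [543.   79.6] [542.9  78.6] [23.  33.3] 91.1
   [179. 191.] [571.1 301.4] [571.1 301.5] [22.2 23. ] 77.5
yellow
   [443. 268.] [ 421.2 -252.1] [ 421.2 -251.2] [18.8 25.3] 90.9
   [330. 203.] [551.9 -13.1] [551.9 -14. ] [20.9 31.3] 91.1
   [198. 115.] [730.1 264.4] [727.1 265.4] [22.4 33.3] 157.6
blue
   [181. 258.] [432.7 292.2] [432.5 292.1] [21.9 23.7] 102.6
green
   [501. 214.] [ 538.8 -384.1] [ 538.9 -383.5] [29.9 65.2] 167.6
grey
   [439. 285.] [ 383.6 -250.9] [ 391.7 -253.1] [ 65.4 103.7] 177.8
   [187. 272.] [404.  286.5] [403.8 286.4] [ 66.9 105.6] 13.6
   [178. 206.] [542.9 308.7] [543.  308.6] [ 67.3 106. ] 167.5
   [270. 154.] [658.4 115.2] [657.  112.3] [22.3 52.5] 17.8
   [315. 151.] [666.8  18.9] [668.9  16.2] [20.4 50.5] 10.7
   [329. 180.] [604.5 -12.9] [615.6 -10.1] [155.8 306.5] 96.4
   [ 55. 125.] [712.  572.2] [713.1 609. ] [201.5 204.8] 104.2
white
```

View pics/crop.png

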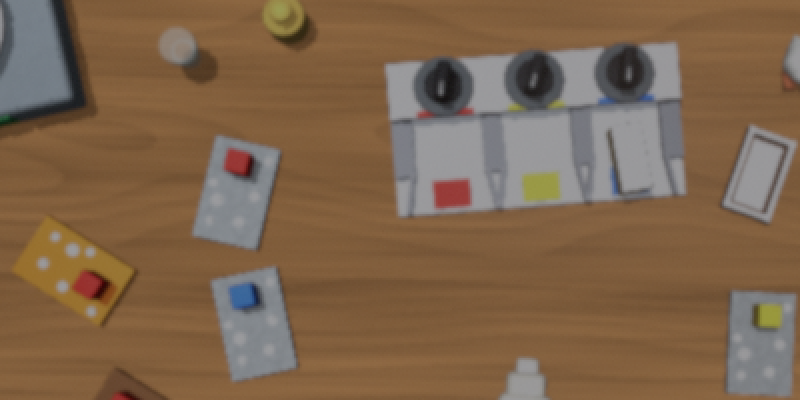

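View pics/car.png

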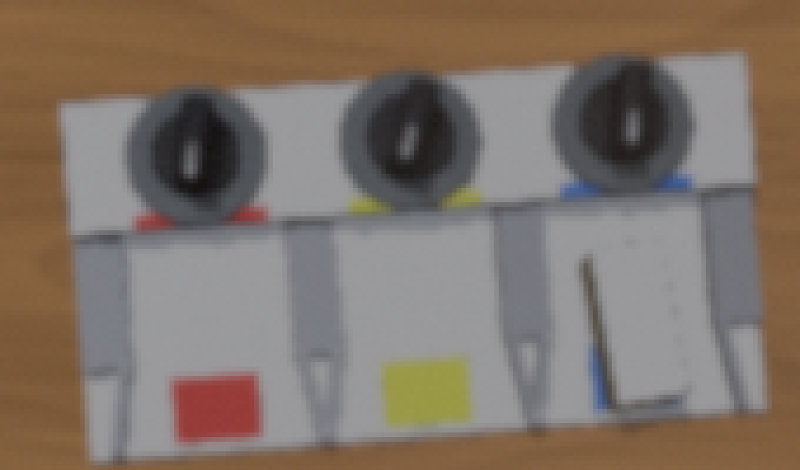

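```bash
python3 -m handwheel '[[[32,-48,10,0,0,3,1],[32,-48,10,0,0,3,1],[32,-48,10,0,0,3,1],[32,-48,10,0,0,3,1],[32,-48,10,0,0,3,1],[32,-48,10,0,0,3,1],[32,-48,10,0,0,3,1],[32,-48,10,0,0,3,1]]]'
python3 -m handwheel '[[[32,-48,10,0,0,3,1],[32,-48,10,0,0,0,1],[0,0,0,0,0,0,1],[0,0,0,0,0,0,1]]]'
python3 - <<'E'
from h import *
st();c=cam('wrist');print('C',c['C'],c['hand_eye'],c['fx'])
cv2.imwrite('pics/w1.png',c['image'][...,::-1])
for col,z in(('red',6),('yellow',6),('blue',6)):
    print(col)
    for b in blobs(c,col,z,60): print('  ',*b)
E
```

```text
time_s: 1.15
eef_pos: [470.7, 93.6, 319.6]
ee_rot: [-0.0, -0.0, 1.0, 0.0]
force: [0.8, 0.6, 1.2]
grip_width: 1.002
grip_force: 0.0
time_s: 1.65
eef_pos: [533.7, -0.2, 338.9]
ee_rot: [-0.0, -0.026, 1.0, 0.0]
force: [-0.4, 0.9, -0.3]
grip_width: 1.001
grip_force: 0.0
t1.65 tcp [ 5.337e+02 -2.000e-01  3.389e+02] psi(y) 92.9 tilt 0.06 q [ -13.   16.   73.    0.   90. -106.] F [-0.4  0.9 -0.3] w 1.001 gf 0.0
C [457.64534674  -3.11042958 474.00585154] [[-6.07241768e-04 -9.53964534e-01 -2.99918821e-01  7.62072190e+01]
 [ 9.99999807e-01 -5.39443344e-04 -3.08856349e-04  1.06832242e+00]
 [ 1.32848791e-04 -2.99918951e-01  9.53964677e-01 -1.35033581e+02]
 [ 0.00000000e+00  0.00000000e+00  0.00000000e+00  1.00000000e+00]] 381.1169884685067
red
   [570. 241.] [583.1 329.3] [583.3 329.3] [26.6 27.4] 73.1
   [380. 204.] [547.7  80.8] [547.8  80.9] [28.6 37.7] 95.1
yellow
   [85. 78.] [ 420.  -267.4] [ 419.9 -267.1] [25.6 42.1] 86.1
blue
   [595. 117.] [432.1 319.9] [432.2 320. ] [24.1 25.3] 14.8
```

View pics/w1.png

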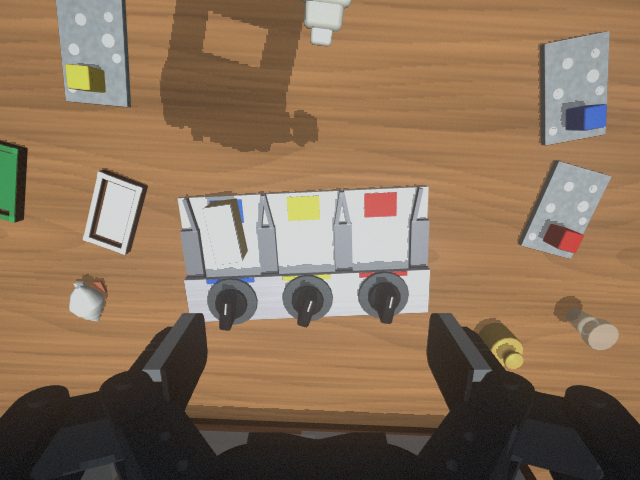

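```bash
cat >> h.py <<'E'
def ref(c,pts,w=4):
    g=cv2.cvtColor(c['image'],cv2.COLOR_RGB2GRAY)
    return cv2.cornerSubPix(g,np.array(pts,np.float32).reshape(-1,1,2),(w,w),(-1,-1),(3,50,.01)).reshape(-1,2)
E
python3 - <<'E'
from h import *
c=cam('wrist')
p=ref(c,[(179,197),(428,186),(192,322),(429,313)]);print(p)
a=ray(c,p[:2],6);b=ray(c,p[2:],29);print('mouth corners',a,'back corners',b)
d=a[1]-a[0];e=b[1]-b[0];print('len',np.hypot(*d),np.hypot(*e),'yaw',np.degrees(np.arctan2(-d[0],d[1])),np.degrees(np.arctan2(-e[0],e[1])))
print('depth',np.hypot(*(a.mean(0)-b.mean(0))), 'axis yaw',np.degrees(np.arctan2(*(b.mean(0)-a.mean(0))[::-1])),a.mean(0),b.mean(0))
# block top
p=ref(c,[(202,208),(236,202),(245,265)],3);print('block top',p,ray(c,p,46))
# white cradle rim outer
p=ref(c,[(102,169),(147,186),(127,254),(84,240)],3);print('cradle',p,ray(c,p,15))
# top view knobs/labels
t=cam('top')
for col in('red','yellow','blue'):
    for b in blobs(t,col,6,25): print(col,*b)
cv2.imwrite('pics/w2.png',cv2.resize(c['image'][180:340,80:440,::-1],(800,356),interpolation=3))
E
```

```text
[[178.4495  197.43282]
 [427.4348  186.4395 ]
 [191.14041 319.79813]
 [430.07672 313.3405 ]]
mouth corners [[ 551.99071375 -169.19020769]
 [ 522.51693354  137.14427421]] back corners [[ 708.32846964 -153.61622167]
 [ 682.95692869  156.53090792]]
len 307.7491162042274 311.18315681660795 yaw 5.49576072211459 4.676659363853615
depth 159.35054791659454 axis yaw 6.297861116769821 [537.25382365 -16.02296674] [695.64269916   1.45734313]
block top [[204.01028 207.48497]
 [236.      202.     ]
 [245.      265.     ]] [[ 554.0448664  -126.45756774]
 [ 545.79982782  -89.8795055 ]
 [ 621.80963822  -80.00148423]]
cradle [[102.       169.      ]
 [147.38992  184.95464 ]
 [124.04313  254.1644  ]
 [ 81.578606 238.89291 ]] [[ 520.60873902 -254.80930241]
 [ 536.88070555 -202.4640696 ]
 [ 626.91785806 -239.27676651]
 [ 609.25801527 -290.55538176]]
red [169. 376.] [182.5 319.6] [182.3 319.6] [22.8 24.8] 121.0
red [120. 313.] [313.8 426.2] [313.8 425.7] [27.  27.3] 147.8
red [104. 252.] [443.2 463.3] [443.6 463.5] [24.5 24.7] 58.0
red [179. 191.] [576.1 309.3] [576.  309.3] [23.  23.7] 77.5
yellow [443. 268.] [ 421.2 -262. ] [ 421.3 -261. ] [19.4 26.2] 90.9
yellow [198. 115.] [740.3 271.3] [736.9 271.4] [23.  34.3] 163.1
blue [181. 258.] [433.1 299.8] [432.9 299.8] [22.6 24.8] 102.3
```

View pics/w2.png

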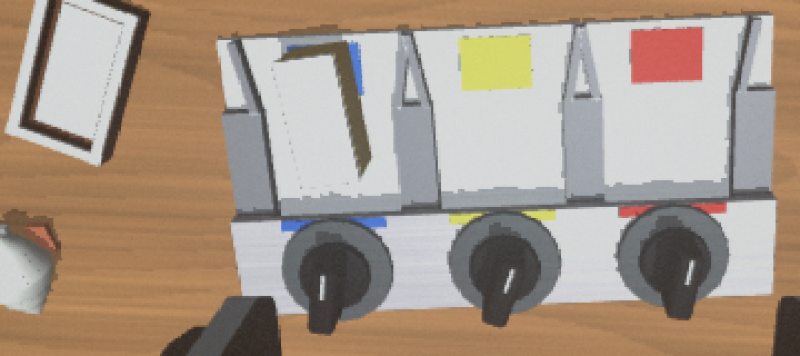

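```bash
python3 - <<'E'
from h import *
c=cam('wrist')
p=np.array([(202.4,207.9),(230.8,201.6),(241.1,261),(215.9,265.5)])
q=ray(c,p,46);print(q,np.hypot(*(q-np.roll(q,-1,0)).T),q.mean(0),'ang',np.degrees(np.arctan2(*((q[2]+q[3]-q[0]-q[1])[::-1]))))
p=np.array([(102.,169),(147.4,185),(126,254.5),(82.,240)])
q=ray(c,p,15);print(np.hypot(*(q-np.roll(q,-1,0)).T),q.mean(0),'ang',np.degrees(np.arctan2(*((q[2]+q[3]-q[0]-q[1])[::-1]))))
h=cv2.cvtColor(c['image'],cv2.COLOR_RGB2HSV)
for n,m in(('brown',cv2.inRange(h,(15,80,20),(30,255,150))),):
    for b in blobs(c,'',26,60,m):
        if 190<b[0][0]<260: print(n,*b)
E
```

```text
[[ 555.00955166 -128.23237143]
 [ 545.99507312  -95.67478247]
 [ 617.3698896   -84.47077872]
 [ 624.69879625 -114.69481212]] [33.78250172 72.24883479 31.0999207  70.99194549] [ 585.76832766 -105.76818618] ang 9.948058373431357
[54.88545405 96.74614321 55.94644727 96.91320363] [ 574.38540646 -246.104245  ] ang -21.12513572476072
brown [229. 206.] [ 555.2 -102.5] [ 554.3 -105.4] [22.7 40.3] 64.2
brown [233.  72.] [408.3 -95. ] [ 416.2 -106.5] [150.9 208.8] 93.0
```

```bash
python3 -m handwheel '[[[13,-26,-35,0,0,2,1],[13,-26,-35,0,0,2,1],[13,-26,-40,0,0,2,1],[13,-26,-40,0,0,1,1],[0,-2,-40,0,0,0,1],[0,0,-20,0,0,0,1],[0,0,0,0,0,0,1],[0,0,0,0,0,0,1]]]'
python3 - <<'E'
from h import *
st();c=cam('wrist')
cv2.imwrite('pics/w3.png',c['image'][...,::-1])
E
```

```text
time_s: 2.85
eef_pos: [586.5, -106.3, 130.7]
ee_rot: [0.001, -0.087, 0.996, -0.0]
force: [-0.3, 0.1, 0.8]
grip_width: 0.999
grip_force: 0.0
t2.85 tcp [ 586.5 -106.3  130.7] psi(y) 100.0 tilt 0.12 q [ -22.   32.   81.   -0.   66. -122.] F [-0.3  0.1  0.8] w 0.999 gf 0.0
```

View pics/w3.png

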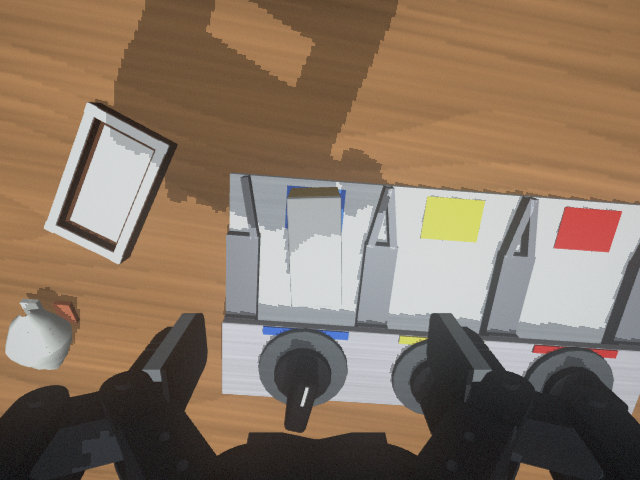

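```bash
python3 - <<'E'
from h import *
c=cam('wrist')
def quad(p,z):
    q=ray(c,p,z);print(np.round(q,1).tolist(),np.round(np.hypot(*(q-np.roll(q,-1,0)).T),1),q.mean(0),'ang',np.degrees(np.arctan2(*((q[2]+q[3]-q[0]-q[1])[::-1]))))
quad([(288,200),(340,196),(341,305),(292,306)],46)
quad([(95,104),(174,146),(122,262),(46,227)],15)
quad(ref(c,[(95,104),(174,146),(122,262),(46,227)],4),15)
E
```

```text
[[555.8, -127.9], [548.3, -98.5], [616.8, -84.5], [622.9, -115.1]] [30.4 70.  31.2 68.3] [ 585.97514693 -106.52109398] ang 11.161631570657763
[[523.4, -255.8], [540.3, -206.1], [625.7, -237.2], [609.0, -288.7]] [52.4 90.9 54.1 91.7] [ 574.59305294 -246.94521416] ang -20.498500769461575
[[523.4, -255.8], [538.4, -203.9], [627.5, -239.3], [610.1, -290.4]] [54.  95.9 53.9 93.4] [ 574.84160876 -247.36191896] ang -21.73919145713328
```

```bash
python3 -m handwheel '[[[-0.5,0,-35,0,0,1,1],[0,0,-35,0,0,0,1],[0,0,-20,0,0,0,1],[0,0,-12,0,0,0,1],[0,0,0,0,0,0,1],[0,0,0,0,0,0,-1],[0,0,0,0,0,0,-1],[0,0,0,0,0,0,-1]]]' 60
python3 -m handwheel '[[[0,0,0,0,0,0,-1],[0,0,0,0,0,0,-1],[0,0,0,0,0,0,-1],[0,0,0,0,0,0,-1],[0,0,10,0,0,0,-1],[0,0,0,0,0,0,-1]]]'
```

```text
time_s: 3.95
eef_pos: [585.8, -106.8, 27.8]
ee_rot: [0.0, -0.095, 0.995, -0.0]
force: [-0.8, 0.7, 1.4]
grip_width: 0.372
grip_force: 0.1
time_s: 4.7
eef_pos: [585.7, -106.6, 37.8]
ee_rot: [0.0, -0.095, 0.995, -0.0]
force: [-0.5, -0.3, -2.6]
grip_width: 0.364
grip_force: 60.5
```

```bash
python3 -m handwheel '[[[0,0,30,0,0,0,-1],[0,0,17,0,0,0,-1],[-3,-35,0,0,0,-8,-1],[-3,-35,0,0,0,-8,-1],[-3,-35,0,0,0,-8,-1],[-2,-35,0,0,0,-7.5,-1],[0,0,0,0,0,0,-1],[0,0,0,0,0,0,-1]]]'
python3 - <<'E'
from h import *
st();c=cam('wrist')
cv2.imwrite('pics/w4.png',c['image'][...,::-1])
E
```

```text
time_s: 5.7
eef_pos: [574.3, -245.9, 84.0]
ee_rot: [-0.0, 0.178, 0.984, 0.0]
force: [-0.6, -0.7, -2.8]
grip_width: 0.362
grip_force: 60.5
t5.70 tcp [ 574.3 -245.9   84. ] psi(y) 69.5 tilt 0.05 q [ -34.   39.   78.    0.   64. -103.] F [-0.6 -0.7 -2.8] w 0.362 gf 60.5
```

View pics/w4.png

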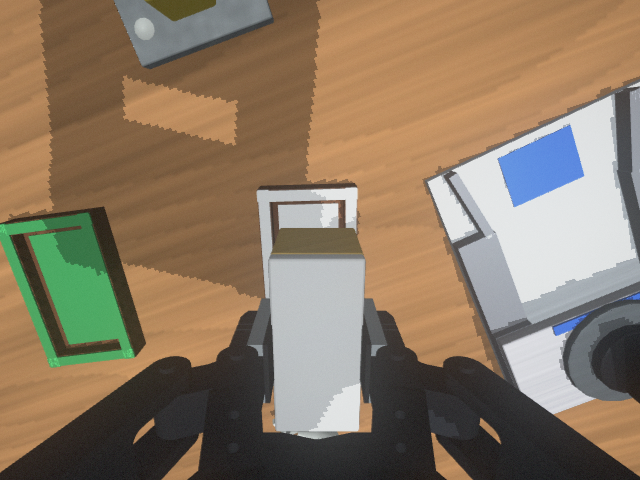

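```bash
python3 - <<'E'
from h import *
c=cam('wrist');T,p=tool()
a=np.radians(-20.5);ax=np.array([[np.cos(a),np.sin(a)],[-np.sin(a),np.cos(a)]])
for n,uv,z in(('cr',[(258,187.5),(357,186)],15),('bl',[(269,256.5),(365,254.5)],102)):
    q=ray(c,uv,z);d=q[1]-q[0];print(n,q,np.hypot(*d),'ang',np.degrees(np.arctan2(-d[0],d[1])),'mid in cradle axes rel tcp',ax@(q.mean(0)-p[:2]))
E
```

```text
cr [[ 522.1729908  -258.44056231]
 [ 539.99869628 -208.43737621]] 53.08553848012006 ang -19.6207135176549 mid in cradle axes rel tcp [-44.99270643  -3.9023682 ]
bl [[ 536.01604277 -246.59287169]
 [ 546.30128696 -217.10170901]] 31.233234287807477 ang -19.226566114420994 mid in cradle axes rel tcp [-36.11519253   1.11608954]
```

```bash
python3 -m handwheel '[[[0,-3.8,-20,0,0,0.5,-1],[0,0,-19,0,0,0,-1],[0,0,0,0,0,0,-1],[0,0,0,0,0,0,-1]]]'
python3 - <<'E'
from h import *
st();c=cam('wrist')
cv2.imwrite('pics/w5.png',cv2.resize(c['image'][120:300,200:440,::-1],(800,600),interpolation=3))
E
```

```text
time_s: 6.3
eef_pos: [574.7, -250.4, 45.3]
ee_rot: [0.0, 0.174, 0.985, -0.0]
force: [-0.0, 0.3, -2.5]
grip_width: 0.363
grip_force: 60.5
t6.30 tcp [ 574.7 -250.4   45.3] psi(y) 70.0 tilt 0.01 q [ -34.   42.   79.    0.   59. -104.] F [-0.   0.3 -2.5] w 0.363 gf 60.5
```

View pics/w5.png

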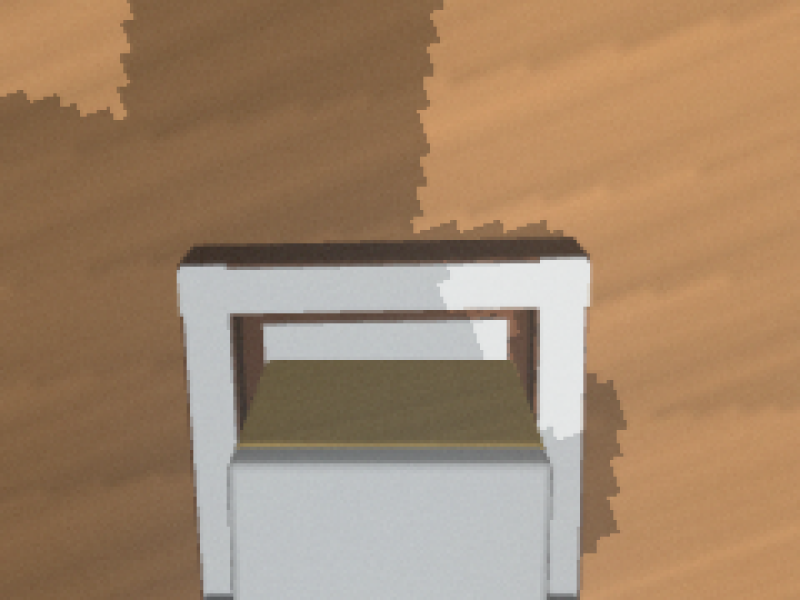

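```bash
python3 - <<'E'
from h import *
c=cam('wrist');a=np.radians(-20);ax=np.array([[np.cos(a),np.sin(a)],[-np.sin(a),np.cos(a)]])
A=ray(c,[(315.6,214.5)],15)[0];B=ray(c,[(316.4,228.3)],23.3)[0];print(ax@(B-A))
E
python3 -m handwheel '[[[0,0,-7,0,0,0,-1],[0,0,-6,0,0,0,-1],[0,0,-1,0,0,0,-1],[0,0,0,0,0,0,-1]]]'
```

```text
[4.11512591 0.35871128]
time_s: 6.9
eef_pos: [574.5, -250.4, 31.2]
ee_rot: [-0.0, 0.174, 0.985, -0.0]
force: [-0.1, -0.4, -3.6]
grip_width: 0.364
grip_force: 66.2
```

```bash
python3 -m handwheel '[[[0,0,-2,0,0,0,-1],[0,0,0,0,0,0,-1],[0,0,0,0,0,0,0.1],[0,0,0,0,0,0,0.1],[0,0,0,0,0,0,0.1],[0,0,20,0,0,0,0.1],[0,0,40,0,0,0,0.5],[0,0,50,0,0,0,1]]]'
python3 -m handwheel '[[[-20,0,50,0,0,0,1],[-20,0,30,0,0,0,1],[-20,0,0,0,0,0,1],[-20,0,0,0,0,0,1],[-20,0,0,0,0,0,1],[-20,0,0,0,0,0,1],[0,0,0,0,0,0,1],[0,0,0,0,0,0,1]]]'
python3 - <<'E'
from h import *
st();c=cam('wrist')
cv2.imwrite('pics/w6.png',c['image'][...,::-1])
E
```

```text
time_s: 7.9
eef_pos: [574.3, -250.3, 141.5]
ee_rot: [-0.0, 0.174, 0.985, 0.0]
force: [0.1, -0.9, -0.6]
grip_width: 0.94
grip_force: 0.0
time_s: 8.9
eef_pos: [455.0, -250.5, 220.1]
ee_rot: [0.001, 0.174, 0.985, -0.0]
force: [0.4, -0.2, 0.5]
grip_width: 1.004
grip_force: 0.0
t8.90 tcp [ 455.  -250.5  220.1] psi(y) 69.9 tilt 0.08 q [ -42.   18.   89.    0.   73. -112.] F [ 0.4 -0.2  0.5] w 1.004 gf 0.0
```

View pics/w6.png

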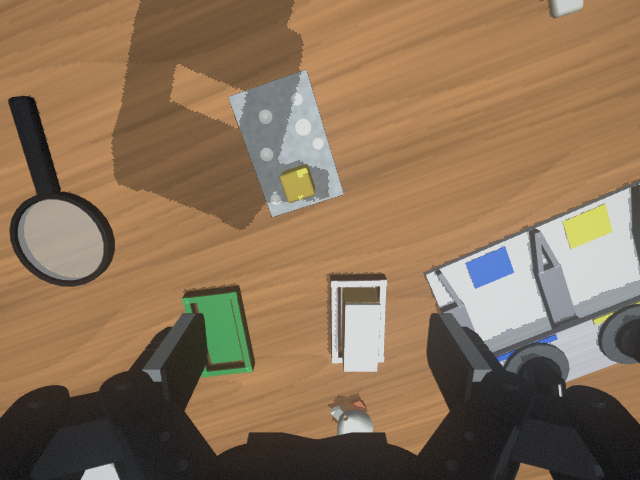

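```bash
cat >> h.py <<'E'
def quad(c,p,z):
    q=ray(c,p,z);v=q[2]+q[3]-q[0]-q[1];print('sides',np.round(np.hypot(*(q-np.roll(q,-1,0)).T),1),'ctr',np.round(q.mean(0),1),'ang %.1f'%np.degrees(np.arctan2(v[1],v[0])));return q
E
python3 - <<'E'
from h import *
c=cam('wrist')
p=[(230,97),(304,71),(343,195),(272,217)];quad(c,p,10);r=ref(c,p,3);print(r.tolist());quad(c,r,10)
for b in blobs(c,'yellow',43,60): print(*b)
E
```

```text
sides [ 65.9 109.2  68.6 108.8] ctr [ 393.3 -253.7] ang -2.3
[[228.2919464111328, 96.8868179321289], [304.916259765625, 69.6416015625], [342.74493408203125, 193.51722717285156], [271.55718994140625, 216.28526306152344]]
sides [ 68.3 108.6  68.9 108.6] ctr [ 392.5 -253.7] ang -2.3
[588. 225.] [538.  -35.8] [538.9 -36.6] [25.4 34.8] 95.3
[297. 185.] [ 422.  -254.5] [ 422.3 -254.6] [23.2 23.6] 177.1
```

```bash
python3 -m handwheel '[[[-11,-1.4,-45,0,0,6,1],[-11,-1.4,-45,0,0,6,1],[-10.7,-1.4,-45,0,0,5.8,1],[0,0,-30,0,0,0,1],[0,0,-20,0,0,0,1],[0,0,-12,0,0,0,1],[0,0,0,0,0,0,1],[0,0,0,0,0,0,-1]]]' 90
python3 -m handwheel '[[[0,0,0,0,0,0,-1],[0,0,0,0,0,0,-1],[0,0,0,0,0,0,-1],[0,0,0,0,0,0,-1],[0,0,0,0,0,0,-1],[0,0,0,0,0,0,-1],[0,0,30,0,0,0,-1],[0,0,0,0,0,0,-1]]]'; python3 -c "
from h import *
st()"
```

```text
time_s: 10.0
eef_pos: [422.3, -254.9, 23.0]
ee_rot: [0.0, 0.02, 1.0, -0.0]
force: [-0.7, -0.5, 0.1]
grip_width: 0.818
grip_force: 0.0
time_s: 11.0
eef_pos: [422.5, -255.2, 53.5]
ee_rot: [0.001, 0.02, 1.0, -0.001]
force: [-0.2, -0.5, -3.6]
grip_width: 0.262
grip_force: 88.6
t11.00 tcp [ 422.5 -255.2   53.5] psi(y) 87.7 tilt 0.19 q [ -45.   28.  103.    0.   49. -133.] F [-0.2 -0.5 -3.6] w 0.262 gf 88.6
```

```bash
python3 -m handwheel '[[[0,10,20,0,0,-10.2,-1],[0,14,20,0,0,-10.2,-1],[0,14,20,0,0,-10.2,-1],[0,14,20,0,0,-10.2,-1],[0,14,20,0,0,-10.2,-1],[0,14,0,0,0,-10.2,-1],[0,14,0,0,0,-10.2,-1],[0,14,0,0,0,-10.2,-1]]]'
python3 -m handwheel '[[[0,14,0,0,0,-10.2,-1],[0,14,0,0,0,-10.2,-1],[0,14,0,0,0,-10.2,-1],[0,14,0,0,0,-10.2,-1],[0,14,0,0,0,-10.2,-1],[0,14,0,0,0,-10.2,-1],[0,14,0,0,0,-10.2,-1],[0,14,0,0,0,-10.2,-1]]]'
python3 -m handwheel '[[[7,11,0,0,0,-9.2,-1],[7,0,0,0,0,0,-1],[0,0,0,0,0,0,-1],[0,0,0,0,0,0,-1]]]'
python3 - <<'E'
from h import *
st();c=cam('wrist')
cv2.imwrite('pics/w7.png',c['image'][...,::-1])
E
```

```text
time_s: 12.0
eef_pos: [421.4, -145.9, 151.2]
ee_rot: [-0.001, 0.67, 0.742, -0.0]
force: [-0.8, 0.6, -1.8]
grip_width: 0.264
grip_force: 88.6
time_s: 13.0
eef_pos: [421.3, -34.0, 151.3]
ee_rot: [-0.0, 0.992, 0.124, -0.001]
force: [0.2, 1.1, -2.7]
grip_width: 0.266
grip_force: 88.6
time_s: 13.5
eef_pos: [435.6, -23.9, 152.0]
ee_rot: [-0.0, 0.999, 0.047, -0.0]
force: [0.2, 0.2, -2.4]
grip_width: 0.268
grip_force: 88.6
t13.50 tcp [435.6 -23.9 152. ] psi(y) -84.6 tilt 0.04 q [-19.  12. 107.  -0.  60.  66.] F [ 0.2  0.2 -2.4] w 0.268 gf 88.6
```

View pics/w7.png

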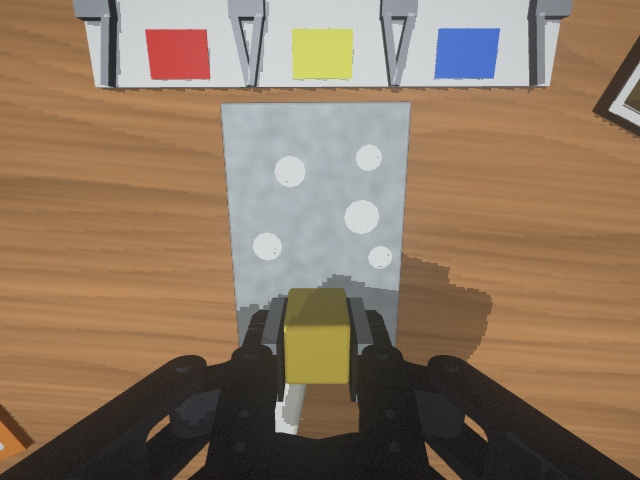

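```bash
python3 - <<'E'
from h import *
c=cam('wrist');T,p=tool()
for n,uv,z in(('front',[(96,87.5),(549,87)],6),('plate',[(221.3,103.5),(410.5,102.5)],139)):
    q=ray(c,uv,z);d=q[0]-q[1];print(n,np.round(q,1).tolist(),'len %.1f'%np.hypot(*d),'yaw %.2f'%np.degrees(np.arctan2(-d[0],d[1])),'mid',q.mean(0))
L={}
for col in('red','yellow','blue'):
    for b in blobs(c,col,6,300): print(col,*b);L.setdefault(col,b[2]) if b[0][1]<100 else 0
d=L['red']-L['blue'];print('label dist %.1f yaw %.2f'%(np.hypot(*d),np.degrees(np.arctan2(-d[0],d[1]))))
print('tcp',p)
E
```

```text
front [[522.3, 137.0], [551.5, -171.6]] len 310.0 yaw 5.42 mid [536.90715921 -17.29884174]
plate [[516.6, 19.7], [523.3, -48.9]] len 69.0 yaw 5.64 mid [519.94562589 -14.61097006]
red [178.  54.] [548.5  80.9] [548.1  80.9] [29.  39.6] 95.4
yellow [317. 353.] [327.7 -32.9] [328.9 -32.8] [55.6 62.5] 5.4
yellow [340.  41.] [566.  -26.3] [562.4 -22. ] [21.  24.3] 95.4
blue [466.  53.] [ 567.1 -110.8] [ 566.7 -110.8] [29.  39.8] 95.4
label dist 192.6 yaw 5.54
tcp [435.60656192 -23.84056988 152.18443081]
```

```bash
python3 -m handwheel '[[[0.3,-3,-40,0,0,0,-1],[0,0,-40,0,0,0,-1],[0,0,-25,0,0,0,-1],[0,0,-13,0,0,0,-1],[0,0,0,0,0,0,-1],[0,0,0,0,0,0,-1]]]'
python3 - <<'E'
from h import *
st();c=cam('wrist')
cv2.imwrite('pics/w8.png',c['image'][...,::-1])
for col in('red','yellow','blue'):
    for b in blobs(c,col,6,300): print(col,*b)
E
```

```text
time_s: 14.35
eef_pos: [436.7, -26.8, 35.2]
ee_rot: [0.0, 0.999, 0.047, 0.001]
force: [0.0, 0.7, -1.4]
grip_width: 0.265
grip_force: 88.7
t14.35 tcp [436.7 -26.8  35.2] psi(y) -84.6 tilt 0.10 q [-19.  24. 113.   0.  43.  66.] F [ 0.   0.7 -1.4] w 0.265 gf 88.7
red [65. 23.] [541.5  80.5] [541.3  80.4] [15.9 40.3] 95.3
yellow [317. 353.] [405.9 -28.6] [407.6 -28.5] [32.6 38.6] 5.3
yellow [319.  22.] [551.  -16.2] [550.6 -15.7] [15.2 39.6] 95.3
blue [570.  22.] [ 559.9 -111.6] [ 559.6 -111.7] [15.2 40.2] 95.3
```

View pics/w8.png

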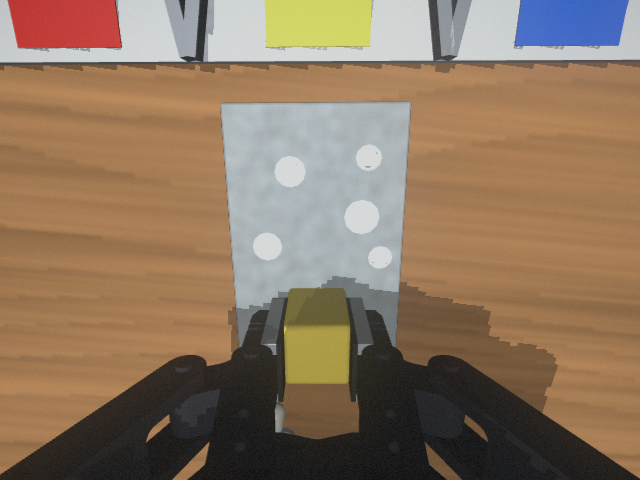

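```bash
python3 - <<'E'
from h import *
c=cam('wrist');T,p=tool()
u=np.array([.9956,.0941]);v=np.array([-.0941,.9956]);O=np.array([636.6,-7.3])
for n,uv,z in(('plate front',[(221.3,103.5),(410.5,102.5)],22),('label',[(266,47.5),(371,45.5)],6),('red',[(18,47.5),(121,47)],6),('blue',[(515.5,45),(619,45.5)],6),('guides',[(194,61),(447,60)],6),('front edge',[(10,66),(630,61)],6)):
    q=ray(c,uv,z);d=q[0]-q[1];m=q.mean(0);print(n,'len %.1f yaw %.2f'%(np.hypot(*d),np.degrees(np.arctan2(-d[0],d[1]))),'mid carrier',(m-O)@u,(m-O)@v)
print('tcp',(p[:2]-O)@u,(p[:2]-O)@v)
E
```

```text
plate front len 69.1 yaw 5.61 mid carrier -115.94976521925496 0.6443158199456498
label len 40.8 yaw 6.31 mid carrier -94.51553300395987 -0.3858080274268083
red len 40.0 yaw 5.58 mid carrier -94.66347217731256 96.38784502855407
blue len 40.3 yaw 5.08 mid carrier -94.19210221552095 -97.05406605948251
guides len 99.3 yaw 5.54 mid carrier -99.46941102341395 -1.179305602996493
front edge len 243.9 yaw 5.75 mid carrier -100.5443353150917 -0.8499478099146085
tcp -200.9457673408084 -0.5402010661020356
```

```bash
python3 -m handwheel '[[[0.1,-0.7,-4,0,0,0,-1],[15,1.4,0,0,0,0,-1],[15,1.4,0,0,0,0,-1],[15,1.4,0,0,0,0,-1],[15,1.4,0,0,0,0,-1],[15,1.4,0,0,0,0,-1],[0,0,0,0,0,0,-1]]]'; python3 -c "
from h import *
st()"
```

```text
time_s: 15.32
eef_pos: [511.6, -20.3, 30.2]
ee_rot: [0.0, 0.999, 0.047, 0.0]
force: [-0.1, -0.0, -0.9]
grip_width: 0.265
grip_force: 88.7
t15.32 tcp [511.6 -20.3  30.2] psi(y) -84.6 tilt 0.03 q [-15.  32. 101.  -0.  48.  69.] F [-0.1 -0.  -0.9] w 0.265 gf 88.7
```

```bash
python3 -m handwheel '[[[12,1.15,0,0,0,0,-1],[12,1.15,0,0,0,0,-1],[12,1.15,0,0,0,0,-1],[12,1.15,0,0,0,0,-1],[12,1.15,0,0,0,0,-1],[0,0,0,0,0,0,-1]]]'; python3 -m handwheel '[[[8,0.8,0,0,0,0,-1],[8,0.8,0,0,0,0,-1],[3,0.3,0,0,0,0,-1],[2,0.2,0,0,0,0,-1],[0,0,0,0,0,0,-1]]]'
```

```text
time_s: 16.08
eef_pos: [571.9, -14.5, 30.2]
ee_rot: [0.0, 0.999, 0.047, 0.0]
force: [0.1, 0.0, -2.0]
grip_width: 0.264
grip_force: 88.7
time_s: 16.7
eef_pos: [592.2, -12.4, 30.2]
ee_rot: [-0.0, 0.999, 0.047, -0.0]
force: [0.3, -0.5, -2.1]
grip_width: 0.266
grip_force: 88.7
```

```bash
python3 -m handwheel '[[[2,0.2,0,0,0,0,-1],[2,0.2,0,0,0,0,-1],[0,0,0,0,0,0,-1]]]'; python3 -m handwheel '[[[1,0.1,0,0,0,0,-1],[1,0.1,0,0,0,0,-1],[0,0,0,0,0,0,-1]]]'
```

```text
time_s: 17.08
eef_pos: [596.3, -12.0, 30.3]
ee_rot: [0.0, 0.999, 0.047, 0.0]
force: [-0.9, -0.1, -2.7]
grip_width: 0.262
grip_force: 88.7
time_s: 17.45
eef_pos: [597.0, -11.8, 30.0]
ee_rot: [-0.0, 0.999, 0.047, -0.002]
force: [-7.1, -0.8, 1.7]
grip_width: 0.267
grip_force: 89.0
```

```bash
python3 -m handwheel '[[[0.5,0,-1,0,0,0,-1],[0.5,0,-0.5,0,0,0,-1],[0,0,0,0,0,0,-1]]]'; python3 -m handwheel '[[[0,0,0,0,0,0,0],[0,0,0,0,0,0,0],[0,0,0,0,0,0,0],[0,0,20,0,0,0,0],[-10,-1,40,0,0,0,1],[-30,0,40,0,0,0,1],[-20,0,0,0,0,0,1],[0,0,0,0,0,0,1]]]'
python3 - <<'E'
from h import *
st();c=cam('wrist')
cv2.imwrite('pics/w9.png',c['image'][...,::-1])
for b in blobs(c,'yellow',49,200): print(*b)
t=cam('top')
for col in('red','blue'):
    for b in blobs(t,col,43,25): print(col,*b)
for b in blobs(t,'grey',10,800): print('grey',*b)
E
```

```text
time_s: 17.82
eef_pos: [596.9, -11.8, 29.0]
ee_rot: [-0.0, 0.999, 0.047, -0.003]
force: [-17.4, -1.6, 10.5]
grip_width: 0.264
grip_force: 90.5
time_s: 18.82
eef_pos: [538.8, -12.8, 129.3]
ee_rot: [0.0, 0.999, 0.047, 0.0]
force: [0.5, 0.3, -0.4]
grip_width: 0.999
grip_force: 0.0
t18.82 tcp [538.8 -12.8 129.3] psi(y) -84.7 tilt 0.03 q [-14.  26.  92.   0.  62.  71.] F [ 0.5  0.3 -0.4] w 0.999 gf 0.0
[324. 214.] [566.7 -13.5] [566.5 -13.4] [23.1 32.5] 95.3
[325. 160.] [597.5 -10.7] [597.3 -10.7] [22.8 23. ] 95.3
red [120. 313.] [317.  414.6] [317.1 414.3] [26.1 26.5] 147.8
red [104. 252.] [442.3 450.6] [442.5 450.4] [23.8 23.9] 58.0
red [286. 206.] [543.2  79.2] [542.9  78.6] [23.  33.3] 91.1
red [179. 191.] [571.1 301.3] [571.1 301.3] [22.2 23.5] 76.9
blue [181. 258.] [432.6 292.1] [432.5 292.1] [21.9 23.7] 102.6
grey [187. 272.] [403.9 286.5] [403.7 286.8] [ 67.3 105.9] 13.1
grey [178. 206.] [542.9 308.7] [543.  308.6] [ 67.2 106.2] 168.2
grey [ 55. 125.] [711.8 571.9] [713. 609.] [201.5 205. ] 104.2
```

View pics/w9.png

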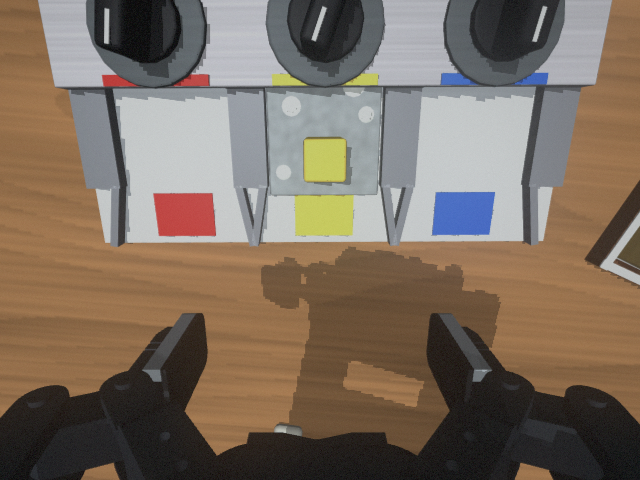

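```bash
python3 -m handwheel '[[[-10,36,20,0,0,1,1],[-14,38,20,0,0,1,1],[-14,38,20,0,0,1,1],[-14,38,20,0,0,1,1],[-14,38,10,0,0,1,1],[-14,38,0,0,0,1,1],[-14,38,0,0,0,1,1],[-12,38,0,0,0,0.7,1]]]'
python3 -m handwheel '[[[0,0,0,0,0,0,1],[0,0,0,0,0,0,1]]]'
cat >> h.py <<'E'
def plate(c,col,zb=43,zs=10):
    for b in blobs(c,col,zb,150): print(col,*b)
    for b in blobs(c,'grey',zs,3000): print('slab',*b)
E
python3 - <<'E'
from h import *
st();c=cam('wrist');plate(c,'blue');cv2.imwrite('pics/w10.png',c['image'][...,::-1])
E
```

```text
time_s: 19.92
eef_pos: [433.2, 290.8, 218.4]
ee_rot: [0.0, 0.993, 0.114, -0.0]
force: [0.2, 0.1, -0.2]
grip_width: 0.999
grip_force: 0.0
time_s: 20.18
eef_pos: [433.7, 289.0, 218.4]
ee_rot: [0.0, 0.994, 0.114, -0.0]
force: [-0.1, -0.5, -0.2]
grip_width: 0.998
grip_force: 0.0
t20.18 tcp [433.7 289.  218.4] psi(y) -77.0 tilt 0.04 q [21. 18. 88. -0. 73. 98.] F [-0.1 -0.5 -0.2] w 0.998 gf 0.0
blue [311. 218.] [434.8 295.3] [434.4 295.3] [22.7 23.2] 13.0
slab [312. 238.] [408.7 289. ] [405.5 288.2] [ 68.9 109.5] 13.4
slab [564.  65.] [600.2 119.7] [578.4  99.9] [ 79.2 103.1] 5.7
slab [324.  76.] [547.5 310. ] [544.3 310.3] [ 69.2 109.1] 167.9
```

```bash
python3 -m handwheel '[[[0.9,6.2,-45,0,0,0.2,1],[0,0,-45,0,0,0,1],[0,0,-45,0,0,0,1],[0,0,-30,0,0,0,1],[0,0,-20,0,0,0,1],[0,0,-10,0,0,0,1],[0,0,0,0,0,0,1],[0,0,0,0,0,0,1]]]' 90
python3 -m handwheel '[[[0,0,0,0,0,0,-1],[0,0,0,0,0,0,-1],[0,0,0,0,0,0,-1],[0,0,0,0,0,0,-1],[0,0,0,0,0,0,-1],[0,0,0,0,0,0,-1],[0,0,0,0,0,0,-1],[0,0,0,0,0,0,-1]]]'; python3 -c "
from h import *
st()"
```

```text
time_s: 21.22
eef_pos: [434.7, 295.4, 24.6]
ee_rot: [-0.0, 0.993, 0.115, 0.001]
force: [-0.3, 0.0, 0.3]
grip_width: 0.999
grip_force: 0.0
time_s: 22.22
eef_pos: [434.4, 295.5, 24.3]
ee_rot: [-0.0, 0.993, 0.115, 0.0]
force: [-0.3, -0.7, 5.1]
grip_width: 0.265
grip_force: 88.7
t22.23 tcp [434.4 295.5  24.3] psi(y) -76.7 tilt 0.05 q [21. 34. 98.  0. 48. 98.] F [-0.3 -0.7  5.1] w 0.265 gf 88.7
```

```bash
python3 -m handwheel '[[[0,0,30,0,0,0,-1],[0,0,40,0,0,0,-1],[0,-10,40,0,0,10,-1],[0,-25,16,0,0,10,-1],[1,-25,0,0,0,10,-1],[1,-25,0,0,0,10,-1],[1,-25,0,0,0,10,-1],[1,-25,0,0,0,10,-1]]]'
python3 -m handwheel '[[[1,-25,0,0,0,10,-1],[1,-25,0,0,0,10,-1],[1,-25,0,0,0,10,-1],[1,-25,0,0,0,10,-1],[1,-25,0,0,0,10,-1],[1,-25,0,0,0,10,-1],[1,-25,0,0,0,10,-1],[1,-25,0,0,0,10,-1]]]'
python3 -m handwheel '[[[0,-25,0,0,0,10,-1],[0,-25,0,0,0,10,-1],[0,-20,0,0,0,10,-1],[0,-12.5,0,0,0,2.2,-1],[0,0,0,0,0,0,-1],[0,0,0,0,0,0,-1]]]'
python3 - <<'E'
from h import *
st();c=cam('wrist');cv2.imwrite('pics/w11.png',c['image'][...,::-1])
u=np.array([.9956,.0941]);v=np.array([-.0941,.9956]);O=np.array([636.6,-7.3])
T,p=tool();print('tcp carrier',(p[:2]-O)@u,(p[:2]-O)@v)
for col in('red','blue','yellow'):
    for b in blobs(c,col,6,100): print(col,*b,'carr',(b[2]-O)@u,(b[2]-O)@v)
for b in blobs(c,'grey',p[2]-14.3,2000): print('slab',*b,'carr',(b[2]-O)@u,(b[2]-O)@v)
E
```

```text
time_s: 23.22
eef_pos: [437.7, 159.6, 149.4]
ee_rot: [-0.0, 0.801, 0.599, -0.0]
force: [-0.0, -0.0, -1.6]
grip_width: 0.264
grip_force: 88.2
time_s: 24.22
eef_pos: [445.7, -40.3, 149.4]
ee_rot: [-0.001, 0.229, 0.974, 0.0]
force: [-0.3, -0.5, -1.5]
grip_width: 0.263
grip_force: 88.2
time_s: 24.98
eef_pos: [445.9, -121.6, 149.6]
ee_rot: [-0.0, -0.047, 0.999, 0.0]
force: [-0.3, 0.2, -2.5]
grip_width: 0.263
grip_force: 88.3
t24.98 tcp [ 445.9 -121.6  149.6] psi(y) 95.4 tilt 0.04 q [ -30.   16.  103.    0.   61. -125.] F [-0.3  0.2 -2.5] w 0.263 gf 88.3
tcp carrier -200.5510116301796 -95.79038952673794
red [541. 367.] [548.4  81.1] [548.5  81. ] [29.8 39.8] 95.6 carr -79.40333000000004 96.20169
blue [316. 337.] [ 537.2 -112.1] [ 537.2 -112. ] [54.  88.3] 5.3 carr -108.81490999999998 -94.88578000000001
yellow [421. 357.] [548.5 -22.3] [549.4 -15.6] [11.8 38.7] 95.4 carr -87.59735000000005 -0.057959999999996015
slab [319. 411.] [ 499.1 -114.5] [ 499.2 -115.5] [32.3 40.3] 95.4 carr -146.97706000000005 -94.79458
slab [317. 290.] [ 437.  -121.5] [ 445.1 -119.2] [46.4 71.7] 95.4 carr -201.18719 -93.38749000000001
```

```bash
python3 -m handwheel '[[[0.1,-0.9,-40,0,0,0,-1],[0,0,-40,0,0,0,-1],[0,0,-25,0,0,0,-1],[0,0,-12.5,0,0,0,-1],[0,0,0,0,0,0,-1],[0,0,0,0,0,0,-1]]]'
python3 -m handwheel '[[[15,1.42,0,0,0,0,-1],[15,1.42,0,0,0,0,-1],[15,1.42,0,0,0,0,-1],[10,0.95,0,0,0,0,-1],[10,0.95,0,0,0,0,-1],[10,0.95,0,0,0,0,-1],[0,0,0,0,0,0,-1]]]'
```

```text
time_s: 25.78
eef_pos: [446.8, -123.2, 33.2]
ee_rot: [0.001, -0.048, 0.999, -0.0]
force: [0.7, -0.2, -1.0]
grip_width: 0.263
grip_force: 88.4
time_s: 26.65
eef_pos: [521.6, -115.9, 32.3]
ee_rot: [0.0, -0.048, 0.999, -0.0]
force: [-0.9, 1.0, -2.2]
grip_width: 0.264
grip_force: 88.4
```

```bash
python3 -m handwheel '[[[12,1.13,0,0,0,0,-1],[12,1.13,0,0,0,0,-1],[12,1.13,0,0,0,0,-1],[12,1.13,0,0,0,0,-1],[0,0,0,0,0,0,-1]]]'; python3 -c "
from h import *
st()
u=np.array([.9956,.0941]);v=np.array([-.0941,.9956]);O=np.array([636.6,-7.3])
T,p=tool();print('tcp carrier',(p[:2]-O)@u,(p[:2]-O)@v)"
```

```text
time_s: 27.28
eef_pos: [569.9, -111.3, 32.1]
ee_rot: [0.0, -0.048, 0.999, -0.0]
force: [0.2, -0.0, -1.7]
grip_width: 0.266
grip_force: 88.4
t27.27 tcp [ 569.9 -111.3   32.1] psi(y) 95.5 tilt 0.02 q [ -23.   38.   88.    0.   54. -118.] F [ 0.2 -0.  -1.7] w 0.266 gf 88.4
tcp carrier -76.16366638123897 -97.24530951753654
```

```bash
python3 -m handwheel '[[[11,1.04,-0.5,0,0,0,-1],[11,1.04,0,0,0,0,-1],[8,0.76,0,0,0,0,-1],[2,0.2,0,0,0,0,-1],[0,0,0,0,0,0,-1]]]'; python3 -m handwheel '[[[2,0.2,0,0,0,0,-1],[2,0.2,0,0,0,0,-1],[0,0,0,0,0,0,-1]]]';python3 -m handwheel '[[[0.5,0.1,-0.5,0,0,0,-1],[0.5,0,-0.5,0,0,0,-1],[0,0,-0.3,0,0,0,-1],[0,0,0,0,0,0,-1]]]'
```

```text
time_s: 27.9
eef_pos: [601.1, -108.3, 31.7]
ee_rot: [-0.0, -0.048, 0.999, 0.0]
force: [-0.2, -0.1, -2.2]
grip_width: 0.266
grip_force: 88.4
time_s: 28.28
eef_pos: [605.2, -108.0, 31.8]
ee_rot: [-0.0, -0.048, 0.999, 0.0]
force: [-1.1, 0.1, -1.8]
grip_width: 0.264
grip_force: 88.4
time_s: 28.78
eef_pos: [605.3, -107.9, 30.4]
ee_rot: [-0.001, -0.047, 0.999, 0.0]
force: [-7.3, -0.9, 2.0]
grip_width: 0.265
grip_force: 88.9
```

```bash
python3 -m handwheel '[[[1,0.1,0,0,0,0,-1],[0.5,0,-0.3,0,0,0,-1],[0,0,0,0,0,0,-1]]]'; python3 -m handwheel '[[[0,0,0,0,0,0,0],[0,0,0,0,0,0,0],[0,0,0,0,0,0,0],[0,0,20,0,0,0,0],[0,0,40,0,0,0,0.5],[-10,20,40,0,0,0,1],[-10,45,40,0,0,-3,1],[-5,45,20,0,0,-3,1]]]'
python3 -m handwheel '[[[-5,45,20,0,0,-3,1],[-5,45,10,0,0,-3,1],[0,45,0,0,0,-3,1],[0,45,0,0,0,-2.6,1],[0,45,0,0,0,0,1],[0,45,0,0,0,0,1],[0,45,0,0,0,0,1],[0,28,0,0,0,0,1]]]'
python3 -m handwheel '[[[0,0,0,0,0,0,1],[0,0,0,0,0,0,1]]]'
python3 - <<'E'
from h import *
st();c=cam('wrist');plate(c,'red');cv2.imwrite('pics/w12.png',c['image'][...,::-1])
t=cam('top');cv2.imwrite('pics/t2.png',t['image'][...,::-1])
for col in('yellow','blue'): 
    for b in blobs(t,col,49,25): print('top',col,*b)
E
```

```text
time_s: 29.15
eef_pos: [605.3, -107.7, 30.2]
ee_rot: [-0.003, -0.047, 0.999, 0.001]
force: [-17.8, -0.3, 9.3]
grip_width: 0.266
grip_force: 90.1
time_s: 30.15
eef_pos: [582.9, 3.2, 192.7]
ee_rot: [0.002, 0.006, 1.0, -0.0]
force: [0.9, 0.3, 0.2]
grip_width: 1.003
grip_force: 0.0
time_s: 31.15
eef_pos: [572.3, 347.4, 220.0]
ee_rot: [0.0, 0.105, 0.994, 0.0]
force: [0.1, -0.4, -0.5]
grip_width: 1.0
grip_force: 0.0
time_s: 31.4
eef_pos: [572.8, 344.5, 220.1]
ee_rot: [-0.0, 0.106, 0.994, -0.0]
force: [0.4, 0.0, 0.1]
grip_width: 0.999
grip_force: 0.0
t31.40 tcp [572.8 344.5 220.1] psi(y) 77.8 tilt 0.02 q [ 21.  38.  59.  -0.  84. -57.] F [0.4 0.  0.1] w 0.999 gf 0.0
red [ 41. 242.] [542.3 110. ] [542.6 109.9] [26.4 35.4] 95.5
red [270. 230.] [572.9 304.8] [571.4 305.6] [25.4 27.1] 167.8
red [423.  19.] [443.4 452.1] [445.3 450.9] [26.6 29.7] 150.6
slab [ 72. 323.] [633.1  78. ] [614.6  67.9] [150.  177.6] 1.5
slab [573. 299.] [713.2 575.7] [737.7 585.9] [156.9 224.3] 13.7
slab [272. 185.] [541.1 311. ] [544.5 310.2] [ 69.  108.4] 168.0
top yellow [330. 203.] [551.8 -12.8] [552.3 -13.6] [22.9 31.2] 91.1
top yellow [329. 183.] [593.3 -10.6] [592.9 -11. ] [18.7 20.9] 0.9
top blue [374. 199.] [ 560.7 -105.1] [ 561.3 -105.1] [25.1 31.4] 91.1
top blue [375. 179.] [ 603.2 -105.6] [ 603.1 -105.7] [20.9 21.1] 0.7
```

```bash
python3 -m handwheel '[[[0.9,-20.5,-45,0,0,0.2,1],[0,-20,-45,0,0,0,1],[0,0,-45,0,0,0,1],[0,0,-30,0,0,0,1],[0,0,-20,0,0,0,1],[0,0,-10.5,0,0,0,1],[0,0,0,0,0,0,1],[0,0,0,0,0,0,1]]]' 90
python3 -m handwheel '[[[0,0,0,0,0,0,-1],[0,0,0,0,0,0,-1],[0,0,0,0,0,0,-1],[0,0,0,0,0,0,-1],[0,0,0,0,0,0,-1],[0,0,0,0,0,0,-1],[0,0,0,0,0,0,-1],[0,0,0,0,0,0,-1]]]'; python3 -c "
from h import *
st()"
```

```text
time_s: 32.5
eef_pos: [574.2, 304.9, 25.9]
ee_rot: [0.001, 0.104, 0.995, 0.0]
force: [0.6, 0.1, 0.4]
grip_width: 0.998
grip_force: 0.0
time_s: 33.5
eef_pos: [573.8, 304.8, 25.1]
ee_rot: [0.0, 0.104, 0.995, 0.0]
force: [-0.1, 0.3, 4.9]
grip_width: 0.263
grip_force: 89.0
t33.50 tcp [573.8 304.8  25.1] psi(y) 78.0 tilt 0.05 q [ 18.  46.  74.  -0.  60. -60.] F [-0.1  0.3  4.9] w 0.263 gf 89.0
```

```bash
python3 -m handwheel '[[[0,0,30,0,0,0,-1],[0,0,40,0,0,0,-1],[-9,-15,40,0,0,-10,-1],[-9,-15,15,0,0,-10,-1],[-9,-15,0,0,0,-10,-1],[-9,-15,0,0,0,-10,-1],[-9,-15,0,0,0,-10,-1],[-9,-15,0,0,0,-10,-1]]]'
python3 -m handwheel '[[[-9,-15,0,0,0,-10,-1],[-9,-15,0,0,0,-10,-1],[-9,-15,0,0,0,-10,-1],[-9,-15,0,0,0,-10,-1],[-9,-15,0,0,0,-10,-1],[-9,-15,0,0,0,-10,-1],[-9,-15,0,0,0,-10,-1],[-9,-15,0,0,0,-10,-1]]]'
python3 -m handwheel '[[[-9,-15,0,0,0,-10,-1],[-10,-11,0,0,0,-10,-1],[0,0,0,0,0,-2.5,-1],[0,0,0,0,0,0,-1],[0,0,0,0,0,0,-1]]]'
cat > chk.py <<'E'
from h import *
st();c=cam('wrist')
u=np.array([.9956,.0941]);v=np.array([-.0941,.9956]);O=np.array([636.6,-7.3])
T,p=tool();print('tcp carrier',(p[:2]-O)@u,(p[:2]-O)@v)
for col in('red','blue','yellow'):
    for b in blobs(c,col,6,100): print(col,*b,'carr',(b[2]-O)@u,(b[2]-O)@v)
for b in blobs(c,'grey',p[2]-15,2000): print('slab',*b,'carr',(b[2]-O)@u,(b[2]-O)@v)
E
python3 chk.py
```

```text
time_s: 34.5
eef_pos: [518.8, 214.2, 148.9]
ee_rot: [-0.001, 0.59, 0.808, -0.001]
force: [0.0, -0.3, -1.8]
grip_width: 0.267
grip_force: 88.6
time_s: 35.5
eef_pos: [446.8, 94.3, 149.1]
ee_rot: [-0.0, 0.971, 0.24, -0.001]
force: [0.4, 0.3, -0.9]
grip_width: 0.268
grip_force: 88.6
time_s: 36.12
eef_pos: [428.4, 68.9, 149.4]
ee_rot: [-0.0, 0.999, 0.049, -0.0]
force: [0.7, 0.4, -1.1]
grip_width: 0.264
grip_force: 88.6
t36.12 tcp [428.4  68.9 149.4] psi(y) -84.4 tilt 0.04 q [ -6.  12. 108.   0.  60.  78.] F [ 0.7  0.4 -1.1] w 0.264 gf 88.6
tcp carrier -200.0186636066402 95.3957527521003
red [ 15. 458.] [183.3 328.6] [182.5 330.8] [11.7 47. ] 131.3 carr -420.28675000000004 379.34317000000004
red [317. 347.] [328.5  59.8] [333.5  60.7] [53.9 74.1] 5.6 carr -295.36756 96.22251
red [318.  56.] [548.4  80.6] [548.1  80.6] [28.9 39.4] 95.6 carr -79.83921000000001 95.84109
blue [608.  56.] [ 566.9 -110.8] [ 566.7 -111.1] [30.1 40. ] 95.8 carr -79.36001999999998 -96.76569
yellow [464.  56.] [557.8 -15.3] [557.4 -15.3] [28.9 39.3] 95.6 carr -79.60432000000004 -0.5120799999999956
slab [316. 200.] [476.6  75. ] [461.7  73.5] [ 69.3 103.5] 6.1 carr -166.52716000000004 96.90257
slab [548.  34.] [543.3  -0.7] [541.7  -5. ] [17.8 28.6] 16.3 carr -94.26600999999998 11.219969999999998
slab [474.  14.] [546.8  26.7] [546.9  27.3] [ 8.5 39.1] 95.6 carr -86.04946000000005 42.88853
slab [395.  35.] [538.  53.] [534.6  52.2] [12.5 28.7] 8.4 carr -95.95225 68.8364
```

```bash
python3 -m handwheel '[[[0.1,-0.5,-40,0,0,-0.3,-1],[0,0,-40,0,0,0,-1],[0,0,-25,0,0,0,-1],[0,0,-11.5,0,0,0,-1],[0,0,0,0,0,0,-1],[0,0,0,0,0,0,-1]]]'
python3 -m handwheel '[[[15,1.42,0,0,0,0,-1],[15,1.42,0,0,0,0,-1],[15,1.42,0,0,0,0,-1],[10,0.95,0,0,0,0,-1],[10,0.95,0,0,0,0,-1],[10,0.95,0,0,0,0,-1],[0,0,0,0,0,0,-1]]]'
```

```text
time_s: 36.92
eef_pos: [429.3, 68.2, 34.0]
ee_rot: [0.0, 0.999, 0.046, 0.001]
force: [-0.2, -0.5, -1.0]
grip_width: 0.264
grip_force: 88.5
time_s: 37.8
eef_pos: [504.2, 75.3, 33.2]
ee_rot: [0.0, 0.999, 0.046, 0.0]
force: [-0.2, -0.6, -1.7]
grip_width: 0.263
grip_force: 88.5
```

```bash
python3 -m handwheel '[[[12,1.13,-0.3,0,0,0,-1],[12,1.13,0,0,0,0,-1],[12,1.13,0,0,0,0,-1],[12,1.13,0,0,0,0,-1],[12,1.13,0,0,0,0,-1],[0,0,0,0,0,0,-1]]]'; python3 chk.py | head -2
```

```text
time_s: 38.55
eef_pos: [564.5, 81.0, 32.7]
ee_rot: [0.0, 0.999, 0.046, 0.0]
force: [-0.5, 0.1, -1.3]
grip_width: 0.265
grip_force: 88.5
t38.55 tcp [564.5  81.   32.7] psi(y) -84.7 tilt 0.03 q [-4. 37. 90. -0. 53. 81.] F [-0.5  0.1 -1.3] w 0.265 gf 88.5
tcp carrier -64.17372987811363 94.8130431654851
```

```bash
python3 -m handwheel '[[[10,0.95,-0.3,0,0,0,-1],[8,0.76,0,0,0,0,-1],[3,0.3,0,0,0,0,-1],[1,0.1,0,0,0,0,-1],[0,0,0,0,0,0,-1]]]'; python3 -m handwheel '[[[1.5,0.1,0,0,0,0,-1],[1.5,0.2,0,0,0,0,-1],[0,0,0,0,0,0,-1]]]';python3 -m handwheel '[[[0.5,0.1,-0.5,0,0,0,-1],[0.5,0,-0.5,0,0,0,-1],[0,0,-0.3,0,0,0,-1],[0,0,0,0,0,0,-1]]]'
```

```text
time_s: 39.22
eef_pos: [585.6, 83.1, 32.6]
ee_rot: [-0.0, 0.999, 0.046, -0.0]
force: [0.5, 0.2, -2.1]
grip_width: 0.263
grip_force: 88.5
time_s: 39.6
eef_pos: [587.4, 83.4, 32.3]
ee_rot: [-0.0, 0.999, 0.046, -0.002]
force: [-6.7, -1.1, 0.7]
grip_width: 0.264
grip_force: 88.9
time_s: 40.1
eef_pos: [587.4, 83.5, 31.2]
ee_rot: [-0.0, 0.999, 0.046, -0.003]
force: [-14.3, -1.6, 7.8]
grip_width: 0.263
grip_force: 89.8
```

```bash
python3 -m handwheel '[[[0,0,0,0,0,0,0],[0,0,0,0,0,0,0],[0,0,0,0,0,0,0],[0,0,20,0,0,0,0],[0,0,40,0,0,0,0.5],[-5,-10,40,0,0,0,1],[-5,-15,40,0,0,10,1],[0,-15,40,0,0,10,1]]]'
python3 -m handwheel '[[[0,-15,10,0,0,10,1],[0,-15,0,0,0,10,1],[0,-15,0,0,0,10,1],[0,0,0,0,0,10,1],[0,0,0,0,0,10,1],[0,0,0,0,0,10,1],[0,0,0,0,0,10,1],[0,0,0,0,0,10,1]]]'
python3 -m handwheel '[[[0,0,0,0,0,10,1],[0,0,0,0,0,10,1],[0,0,0,0,0,10,1],[0,0,0,0,0,10,1],[0,0,0,0,0,10,1],[0,0,0,0,0,10,1],[0,0,0,0,0,10,1],[0,0,0,0,0,0,1]]]'
python3 - <<'E'
from h import *
st()
O=np.array([636.6,-7.3]);u=np.array([.9956,.0941]);v=np.array([-.0941,.9956])
for i in range(1):
    c=cam('wrist');cv2.imwrite('pics/k0.png',c['image'][...,::-1]);np.save('k0.npy',c['image'])
    for col in('red','yellow','blue'):
        for b in blobs(c,col,49,200): print(col,*b,'carr',(b[2]-O)@u,(b[2]-O)@v)
    h=cv2.cvtColor(c['image'],cv2.COLOR_RGB2HSV)
    # dark knob bodies and white pointers
    dk=cv2.inRange(h,(0,0,0),(180,255,75))
    for z in(40,65):
        for b in blobs(c,'',z,200,dk): print('dark',z,*b,'carr',(b[2]-O)@u,(b[2]-O)@v)
t=cam('top')
for col,z in(('red',49),('yellow',49),('blue',49),('red',43)):
    for b in blobs(t,col,z,25): print('top',col,z,*b)
E
```

```text
time_s: 41.1
eef_pos: [579.4, 43.1, 212.8]
ee_rot: [0.0, 0.975, 0.221, 0.0]
force: [0.4, 0.6, -1.1]
grip_width: 1.001
grip_force: 0.0
time_s: 42.1
eef_pos: [579.8, -1.5, 221.3]
ee_rot: [0.0, 0.605, 0.796, 0.0]
force: [0.3, 0.0, 1.3]
grip_width: 1.003
grip_force: 0.0
time_s: 43.1
eef_pos: [579.7, -1.5, 221.3]
ee_rot: [0.0, 0.042, 0.999, -0.0]
force: [-1.9, -0.2, -0.6]
grip_width: 0.998
grip_force: 0.0
t43.10 tcp [579.7  -1.5 221.3] psi(y) 85.2 tilt 0.01 q [-12.  26.  78.   0.  77. -97.] F [-1.9 -0.2 -0.6] w 0.998 gf 0.0
red [419. 221.] [587.2  84.2] [587.4  84.2] [23.1 23.2] 95.5 carr -40.37337000000005 95.72712000000001
red [403. 168.] [542.5  71.7] [542.7  71.7] [25.8 34.4] 95.5 carr -86.05293999999999 87.48839
yellow [297. 179.] [543.8 -13.4] [549.  -12.5] [22.3 34.3] 95.6 carr -87.70388000000003 3.0660400000000028
blue [196. 260.] [ 605.5 -106. ] [ 605.6 -106.1] [23.5 23.5] 5.6 carr -40.16068 -95.44818
blue [198. 206.] [558.7 -96.3] [558.9 -96.5] [26.  34.7] 95.5 carr -85.75184000000004 -81.49595000000001
dark 40 [320. 315.] [671.5  -5. ] [676.1  -5.1] [37.9 58. ] 175.1 carr 39.53
[... 467 characters left out ...]
 557.9 -187.8] [ 559.4 -188.2] [44.5 89.2] 10.7 carr -93.88301000000004 -172.83952
top red 49 [169. 376.] [192.3 309.7] [190.3 310.1] [22.8 24.3] 117.8
top red 49 [120. 313.] [317.5 412.8] [317.6 412.4] [26.  26.3] 147.8
top red 49 [104. 252.] [442.2 448.6] [442.3 448.4] [23.6 23.8] 58.1
top red 49 [281. 185.] [586.9  90. ] [584.6  89.6] [ 8.3 20.8] 1.0
top yellow 49 [196. 119.] [719.7 267.1] [725.4 263.7] [22.2 34.4] 163.1
top red 43 [169. 376.] [191.1 311. ] [189.1 311.4] [22.9 24.4] 117.8
top red 43 [120. 313.] [317.  414.6] [317.1 414.3] [26.1 26.5] 147.8
top red 43 [104. 252.] [442.3 450.6] [442.5 450.4] [23.8 23.9] 58.0
top red 43 [281. 185.] [587.8  90.2] [585.5  89.7] [ 8.3 20.9] 1.0
```

View pics/k0.png

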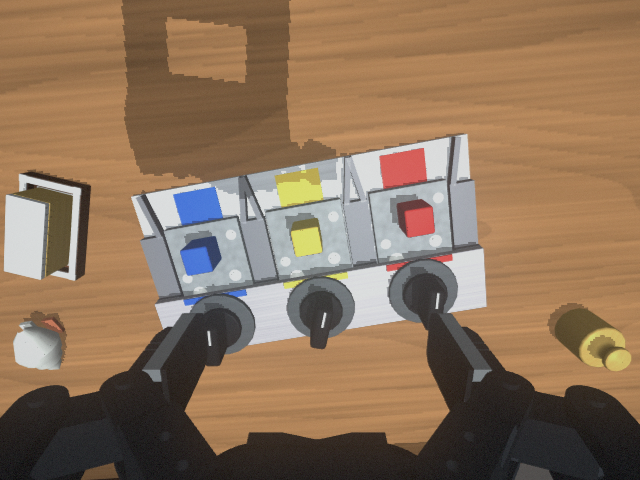

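```bash
cat > kn.py <<'E'
from h import *
O=np.array([636.6,-7.65]);u=np.array([.9954,.0958]);v=np.array([-.0958,.9954])
H=cam('wrist');he=np.array(H['hand_eye'])
def mk(img,p,psi):
    a=np.radians(psi);y=np.array([np.cos(a),np.sin(a),0]);z=np.array([0,0,-1.]);x=np.cross(y,z);T=np.c_[x,y,z]
    c=dict(H);c['image']=img;c['Rw']=T@he[:3,:3];c['C']=T@he[:3,3]+np.array(p);return c
def pointer(c,box):
    x0,y0,x1,y1=box;g=cv2.cvtColor(c['image'],cv2.COLOR_RGB2HSV)[y0:y1,x0:x1]
    # bright, inside the dark bar: white tophat against closed neighbourhood
    V=g[...,2];dk=cv2.morphologyEx((V<90).astype(np.uint8),cv2.MORPH_CLOSE,np.ones((9,9)))
    m=((V>130)&(dk>0)&(g[...,1]<60)).astype(np.uint8);n,l,s,ce=cv2.connectedComponentsWithStats(m)
    i=1+np.argmax(s[1:,4]);pts=np.argwhere(l==i)[:,::-1]+[x0,y0]
    mu=pts.mean(0);w=np.linalg.svd(pts-mu)[2][0];t=(pts-mu)@w
    return mu,np.array([mu+w*t.min(),mu+w*t.max()]),len(pts)
def tri(c1,p1,c2,p2):
    r=[]
    for c,p in((c1,p1),(c2,p2)):
        d=c['Rw']@np.linalg.inv(K(c))@np.array([p[0],p[1],1]);r.append((c['C'],d/np.linalg.norm(d)))
    A=np.c_[r[0][1],-r[1][1]];s=np.linalg.lstsq(A,r[1][0]-r[0][0],rcond=None)[0]
    a=r[0][0]+s[0]*r[0][1];b=r[1][0]+s[1]*r[1][1];return (a+b)/2,np.linalg.norm(a-b)
E
python3 - <<'E'
from kn import *
im=lambda n:cv2.imread(f'pics/{n}.png')[...,::-1].copy()
a=mk(im('k0'),[579.7,-1.5,221.3],85.2);b=mk(im('w9'),[538.8,-12.8,129.3],-84.7);d=mk(im('w1'),[533.7,-.2,338.9],92.9)
for n,ba,bb,bd in(('centre',(300,285,340,350),(295,0,350,60),(290,270,330,330)),('right',(195,310,225,365),(525,0,560,55),(212,275,245,335)),('left',(425,280,445,320),(95,0,115,55),(370,270,405,330))):
    P=[pointer(c,x) for c,x in((a,ba),(b,bb),(d,bd))]
    print(n,[ (np.round(q[0],1).tolist(),q[2]) for q in P])
    for i,c in((1,b),(2,d)):
        X,e=tri(a,P[0][0],c,P[i][0]);print('  tri',np.round(X,1),'err %.1f'%e,'carr',(X[:2]-O)@u,(X[:2]-O)@v)
    for c,q in zip((a,b,d),P):
        w=ray(c,q[1],66);dd=w[1]-w[0];print('  line len %.1f ang %.1f'%(np.hypot(*dd),np.degrees(np.arctan2(dd[1],dd[0]))%180))
# disc centres (black base of knob ring) at z~34
for uv in((321,307),):
    for z in(29,34,40): w=ray(a,uv,z)[0];print('disc',z,(w-O)@u,(w-O)@v)
w=ray(d,(306.8,296),34)[0];print((w-O)@u,(w-O)@v)
E
```

```text
centre [([323.2, 320.1], 38), ([318.6, 23.3], 166), ([309.1, 305.9], 21)]
  tri [657.7  -2.7  74.3] err 2.2 carr 21.476663327111634 2.8903360950095194
  tri [657.2  -1.6  75.5] err 0.0 carr 21.082713446393605 4.022169463193643
  line len 13.8 ang 164.7
  line len 14.5 ang 164.7
  line len 13.9 ang 165.0
right [([208.8, 337.8], 36), ([539.3, 23.6], 161), ([222.8, 275.2], 36)]
  tri [665.1 -98.4  77.5] err 1.8 carr 19.67979807951528 -93.09132615201054
  tri [571.1 -53.6 223.7] err 27.6 carr -69.60887769374614 -39.48964012711903
  line len 13.9 ang 176.2
  line len 14.4 ang 175.6
  line len 30.0 ang 94.5
left [([437.0, 300.5], 40), ([106.1, 26.0], 168), ([390.5, 302.1], 21)]
  tri [648.8  92.1  71.5] err 1.7 carr 21.680501584110704 98.12045595841995
  tri [648.3  92.1  73.9] err 0.3 carr 21.238099539968587 98.16685213324224
  line len 13.9 ang 175.0
  line len 14.6 ang 175.4
  line len 13.3 ang 174.1
disc 29 32.276465796701174 0.7438595356933688
disc 34 29.78282521344253 1.1350047388885565
disc 40 26.790456513532106 1.604378982722785
27.92300727227424 -0.10290440792527944
```

```bash
python3 -m handwheel '[[[30,-1,-20,0,0,-5,1],[30,-1,-20,0,0,-5.4,1],[26.6,-1.2,-20,0,0,0,1],[0,0,-40,0,0,0,1],[0,0,-30,0,0,0,1],[0,0,-20,0,0,0,1],[0,0,-13.5,0,0,0,1],[0,0,0,0,0,0,1]]]' 50
python3 -c "
from h import *
st()"
python3 -m handwheel '[[[0,0,0,0,0,0,-1],[0,0,0,0,0,0,-1],[0,0,0,0,0,0,-1],[0,0,0,0,0,0,-1],[0,0,0,0,0,0,-1],[0,0,0,0,0,0,-1],[0,0,0,0,0,0,-1],[0,0,0,0,0,0,-1]]]'; python3 -c "
from h import *
st();print(sense()['wrist_torque'])"
```

```text
time_s: 44.25
eef_pos: [666.2, -4.7, 57.5]
ee_rot: [-0.0, 0.132, 0.991, 0.0]
force: [0.2, -0.9, 1.0]
grip_width: 0.997
grip_force: 0.0
t44.25 tcp [666.2  -4.7  57.5] psi(y) 74.8 tilt 0.04 q [-10.  45.  70.  -0.  65. -85.] F [ 0.2 -0.9  1. ] w 0.997 gf 0.0
time_s: 45.25
eef_pos: [666.4, -4.8, 58.2]
ee_rot: [0.0, 0.132, 0.991, -0.0]
force: [-2.2, -2.0, 4.4]
grip_width: 0.153
grip_force: 50.6
t45.25 tcp [666.4  -4.8  58.2] psi(y) 74.8 tilt 0.02 q [-10.  45.  70.  -0.  65. -85.] F [-2.2 -2.   4.4] w 0.153 gf 50.6
[-0.17936287  0.4137164  -0.09602532]
```

```bash
python3 -m handwheel '[[[0,0,0,0,0,-5,-1],[0,0,0,0,0,-10,-1],[0,0,0,0,0,-10,-1],[0,0,0,0,0,-10,-1],[0,0,0,0,0,-10,-1],[0,0,0,0,0,-10,-1]]]' 80
python3 -c "
from h import *
st();print(sense()['wrist_torque'])"
python3 -m handwheel '[[[0,0,0,0,0,-10,-1],[0,0,0,0,0,-10,-1],[0,0,0,0,0,-10,-1],[0,0,0,0,0,-10,-1],[0,0,0,0,0,-10,-1],[0,0,0,0,0,-5,-1],[0,0,0,0,0,0,-1]]]' 80
python3 -c "
from h import *
st();print(sense()['wrist_torque'])"
```

```text
time_s: 46.0
eef_pos: [667.0, -4.2, 58.3]
ee_rot: [0.001, 0.577, 0.817, 0.001]
force: [1.8, 2.9, 3.6]
grip_width: 0.146
grip_force: 80.5
t46.00 tcp [667.   -4.2  58.3] psi(y) 19.5 tilt 0.13 q [-10.  45.  70.   0.  65. -30.] F [1.8 2.9 3.6] w 0.146 gf 80.5
[ 0.33322053 -0.3133389   0.08354405]
time_s: 46.88
eef_pos: [667.9, -4.3, 58.3]
ee_rot: [0.001, 0.888, 0.46, 0.002]
force: [6.9, 2.4, 1.2]
grip_width: 0.143
grip_force: 80.0
t46.88 tcp [667.9  -4.3  58.3] psi(y) -35.2 tilt 0.28 q [-10.  45.  70.   0.  65.  25.] F [6.9 2.4 1.2] w 0.143 gf 80.0
[ 0.32398034 -1.15602992 -0.00682846]
```

```bash
for i in 1; do python3 -m handwheel '[[[0,0,0,0,0,-4,-1],[0,0,0,0,0,0,-1]]]' >/dev/null; python3 -c "
from h import *
st();print(sense()['wrist_torque'],sense()['tau'][5])"; python3 -m handwheel '[[[0,0,0,0,0,-3,-1],[0,0,0,0,0,0,-1]]]' >/dev/null; python3 -c "
from h import *
st();print(sense()['wrist_torque'],sense()['tau'][5])"; python3 -m handwheel '[[[0,0,0,0,0,-3,-1],[0,0,0,0,0,0,-1]]]' >/dev/null; python3 -c "
from h import *
st();print(sense()['wrist_torque'],sense()['tau'][5])"; done
```

```text
t47.12 tcp [667.9  -4.3  58.3] psi(y) -39.2 tilt 0.29 q [-10.  45.  70.   0.  65.  29.] F [7.6 1.8 0.2] w 0.146 gf 80.0
[ 0.26333782 -1.2017855  -0.03101554] 0.2503151725977659
t47.38 tcp [668.   -4.3  58.3] psi(y) -42.2 tilt 0.30 q [-10.  45.  70.   0.  65.  32.] F [6.8 1.3 0.8] w 0.142 gf 80.0
[ 0.27801316 -1.2013469   0.18283735] 0.39854868315160275
t47.62 tcp [668.   -4.4  58.4] psi(y) -45.0 tilt 0.30 q [-10.  45.  70.  -0.  65.  35.] F [7.1 0.8 0.9] w 0.141 gf 88.9
[ 0.17087642 -1.19026362  1.82105036] 2.0507901906967163
```

```bash
python3 -m handwheel '[[[0,0,0,0,0,-1.5,-1],[0,0,0,0,0,0,-1]]]'; python3 -c "
from h import *
st();print(sense()['wrist_torque'])"
python3 -m handwheel '[[[0,0,0,0,0,0,1],[0,0,0,0,0,0,1],[0,0,0,0,0,0,1],[0,0,0,0,0,0,1],[0,0,30,0,0,0,1],[0,0,40,0,0,0,1],[-40,0,40,0,0,10,1],[-40,0,40,0,0,10,1]]]'
python3 -m handwheel '[[[0,10,0,0,0,10,1],[0,15,0,0,0,10,1],[0,15,0,0,0,10,1],[0,15,0,0,0,10,1],[0,15,0,0,0,10,1],[0,15,0,0,0,10,1],[0,10.8,0,0,0,10,1],[0,0,0,0,0,10,1]]]'
python3 -m handwheel '[[[0,0,0,0,0,10,1],[0,0,0,0,0,10,1],[0,0,0,0,0,10,1],[0,0,0,0,0,1.5,1],[0,0,0,0,0,0,1]]]'
python3 - <<'E'
from kn import *
st();c=cam('wrist');cv2.imwrite('pics/k1.png',c['image'][...,::-1])
Mw=lambda X:(K(c)@(c['Rw'].T@(np.array(X,float)-c['C'])))
for n,l in(('left',96),('centre',0),('right',-96)):
    P=O+30*u+l*v;q=Mw([*P,74.5]);q=q[:2]/q[2];print(n,'pix',np.round(q))
    try:
        b=[int(max(0,q[0]-35)),int(max(0,q[1]-35)),int(q[0]+35),int(min(479,q[1]+35))]
        m,e,k=pointer(c,b);w=ray(c,e,74.5);d=w[1]-w[0];M=w.mean(0);print('  ptr',m,k,'len %.1f ang %.1f'%(np.hypot(*d),np.degrees(np.arctan2(d[1],d[0]))%180),'rel axis',M-P,'dir %.1f'%np.degrees(np.arctan2(*(M-P)[::-1])))
    except Exception as x: print(x)
E
```

```text
time_s: 47.88
eef_pos: [668.0, -4.4, 58.4]
ee_rot: [0.002, 0.928, 0.372, 0.002]
force: [7.9, 1.3, 0.4]
grip_width: 0.148
grip_force: 99.8
t47.88 tcp [668.   -4.4  58.4] psi(y) -46.4 tilt 0.30 q [-10.  45.  70.  -0.  65.  36.] F [7.9 1.3 0.4] w 0.148 gf 99.8
[ 0.1481821  -1.17298596  2.37110945]
time_s: 48.88
eef_pos: [585.1, -4.7, 208.8]
ee_rot: [-0.0, 0.85, 0.527, -0.0]
force: [1.3, 0.7, 1.0]
grip_width: 0.999
grip_force: 0.0
time_s: 49.88
eef_pos: [586.2, 91.9, 207.8]
ee_rot: [-0.0, 0.311, 0.95, 0.0]
force: [-0.1, -0.9, -0.2]
grip_width: 1.0
grip_force: 0.0
time_s: 50.5
eef_pos: [586.3, 91.1, 207.8]
ee_rot: [0.0, 0.046, 0.999, -0.0]
force: [-0.0, -0.3, 0.9]
grip_width: 1.0
grip_force: 0.0
t50.55 tcp [586.3  91.1 207.8] psi(y) 84.7 tilt 0.00 q [ -2.  28.  76.   0.  76. -87.] F [0.2 0.3 0.2] w 1.000 gf 0.0
left pix [323. 320.]
  ptr [324.02 309.84] 50 len 13.9 ang 175.4 rel axis [-8.91316037  1.38124912] dir 171.2
centre pix [206. 340.]
  ptr [217.30952381 347.71428571] 42 len 14.2 ang 48.2 rel axis [7.48530989 8.31750678] dir 48.0
right pix [ 92. 360.]
  ptr [ 91.13888889 349.86111111] 36 len 13.2 ang 175.7 rel axis [-9.13454525  1.89134535] dir 168.3
```

```bash
python3 -m handwheel '[[[30,0,-15,0,0,0.6,1],[30,0.1,-20,0,0,0,1],[11,0,-20,0,0,0,1],[0,0,-40,0,0,0,1],[0,0,-30,0,0,0,1],[0,0,-25,0,0,0,1],[0,0,0,0,0,0,1],[0,0,0,0,0,0,1]]]' 50
python3 -m handwheel '[[[0,0,0,0,0,0,-1],[0,0,0,0,0,0,-1],[0,0,0,0,0,0,-1],[0,0,0,0,0,0,-1],[0,0,0,0,0,0,-1],[0,0,0,0,0,0,-1],[0,0,0,0,0,0,-1],[0,0,0,0,0,0,-1]]]'; python3 -c "
from h import *
st();print(sense()['wrist_torque'])"
```

```text
time_s: 51.6
eef_pos: [657.9, 91.2, 59.1]
ee_rot: [0.001, 0.04, 0.999, 0.0]
force: [1.4, 0.1, 0.2]
grip_width: 0.995
grip_force: 0.0
time_s: 52.6
eef_pos: [657.3, 90.7, 58.1]
ee_rot: [0.0, 0.04, 0.999, -0.0]
force: [-2.8, -5.2, 4.8]
grip_width: 0.148
grip_force: 51.0
t52.60 tcp [657.3  90.7  58.1] psi(y) 85.4 tilt 0.05 q [ -2.  45.  70.  -0.  65. -88.] F [-2.8 -5.2  4.8] w 0.148 gf 51.0
[-0.68222963  0.45657149  0.04225392]
```

```bash
python3 -m handwheel '[[[0,0,0,0,0,-5,-1],[0,0,0,0,0,-10,-1],[0,0,0,0,0,-10,-1],[0,0,0,0,0,-10,-1],[0,0,0,0,0,-10,-1],[0,0,0,0,0,-10,-1],[0,0,0,0,0,-10,-1]]]' 80
python3 -m handwheel '[[[0,0,0,0,0,-10,-1],[0,0,0,0,0,-10,-1],[0,0,0,0,0,-10,-1],[0,0,0,0,0,-10,-1],[0,0,0,0,0,-10,-1],[0,0,0,0,0,-10,-1],[0,0,0,0,0,-3,-1],[0,0,0,0,0,0,-1]]]' 80
python3 -c "
from h import *
st();print(sense()['wrist_torque'])"
python3 -m handwheel '[[[0,0,0,0,0,-3,-1],[0,0,0,0,0,0,-1]]]' >/dev/null;python3 -c "
from h import *
st();print(sense()['wrist_torque'])"
```

```text
time_s: 53.48
eef_pos: [657.9, 91.2, 58.3]
ee_rot: [0.001, 0.573, 0.82, 0.001]
force: [0.7, -2.0, 2.3]
grip_width: 0.146
grip_force: 80.5
time_s: 54.48
eef_pos: [658.5, 91.0, 58.3]
ee_rot: [0.001, 0.915, 0.403, 0.002]
force: [5.0, -2.8, 0.9]
grip_width: 0.142
grip_force: 80.3
t54.48 tcp [658.5  91.   58.3] psi(y) -42.5 tilt 0.22 q [-2. 45. 70. -0. 64. 40.] F [ 5.  -2.8  0.9] w 0.142 gf 80.3
[-0.54609835 -0.77994965  0.45182615]
t54.73 tcp [658.5  90.9  58.3] psi(y) -45.3 tilt 0.23 q [-2. 45. 70. -0. 64. 43.] F [ 4.4 -3.   0.1] w 0.144 gf 91.8
[-0.55954194 -0.77389724  1.96864687]
```

```bash
python3 -m handwheel '[[[0,0,0,0,0,-1.5,-1],[0,0,0,0,0,0,-1]]]' | tail -1
python3 -m handwheel '[[[0,0,0,0,0,0,1],[0,0,0,0,0,0,1],[0,0,0,0,0,0,1],[0,0,0,0,0,0,1],[0,0,30,0,0,0,1],[0,0,40,0,0,0,1],[-27,0,40,0,0,10,1],[-26,0,40,0,0,10,1]]]'
python3 -m handwheel '[[[0,-20,0,0,0,10,1],[0,-20,0,0,0,10,1],[0,-20,0,0,0,10,1],[0,-20,0,0,0,10,1],[0,-20,0,0,0,10,1],[0,-20,0,0,0,10,1],[0,-20,0,0,0,10,1],[0,-20,0,0,0,10,1]]]'
python3 -m handwheel '[[[0,-20,0,0,0,10,1],[0,-11,0,0,0,10,1],[0,0,0,0,0,10,1],[0,0,0,0,0,2.3,1],[0,0,0,0,0,0,1]]]'
cat > kc.py <<'E'
from kn import *
st();c=cam('wrist');cv2.imwrite('pics/k2.png',c['image'][...,::-1])
for n,l in(('left',96),('centre',0),('right',-96)):
    P=O+30*u+l*v;q=K(c)@(c['Rw'].T@(np.array([*P,74.5])-c['C']));q=q[:2]/q[2];print(n,'pix',np.round(q))
    try:
        b=[int(max(0,q[0]-35)),int(max(0,q[1]-35)),int(q[0]+35),int(min(479,q[1]+35))]
        m,e,k=pointer(c,b);w=ray(c,e,74.5);d=w[1]-w[0];M=w.mean(0);print('  ptr',m,k,'len %.1f ang %.1f'%(np.hypot(*d),np.degrees(np.arctan2(d[1],d[0]))%180),'rel axis',M-P,'axis',P)
    except Exception as x: print(x)
for col in('red','yellow','blue'):
    for b in blobs(c,col,49,200): print(col,*b,'carr',(b[2]-O)@u,(b[2]-O)@v)
E
python3 kc.py
```

```text
grip_force: 103.3
time_s: 55.98
eef_pos: [603.4, 91.2, 208.9]
ee_rot: [-0.0, 0.851, 0.524, -0.0]
force: [0.1, -0.7, 0.6]
grip_width: 0.999
grip_force: 0.0
time_s: 56.98
eef_pos: [604.2, -69.4, 207.8]
ee_rot: [-0.0, 0.315, 0.949, 0.0]
force: [0.1, 0.5, -0.8]
grip_width: 0.998
grip_force: 0.0
time_s: 57.6
eef_pos: [604.3, -99.8, 207.8]
ee_rot: [-0.0, 0.042, 0.999, 0.0]
force: [0.3, -0.6, 0.6]
grip_width: 1.005
grip_force: 0.0
t57.65 tcp [604.3 -99.8 207.8] psi(y) 85.2 tilt 0.00 q [ -20.   30.   72.    0.   77. -106.] F [ 0.3 -0.1  0.4] w 0.998 gf 0.0
left pix [571. 280.]
  ptr [578.31578947 287.81578947] 38 len 11.8 ang 48.5 rel axis [6.81666471 6.57822807] axis [657.2652  90.7824]
centre pix [444. 301.]
  ptr [453.525 308.675] 40 len 12.8 ang 48.2 rel axis [7.25919443 7.2934542 ] axis [666.462  -4.776]
right pix [322. 321.]
  ptr [323.  310.5] 48 len 13.0 ang 175.4 rel axis [-8.97093379  1.29363762] axis [ 675.6588 -100.3344]
red [551. 184.] [587.4  83.9] [587.4  83.9] [23.  23.3] 5.0 carr -40.20319000000004 95.84223000000001
red [523. 131.] [545.3  59.1] [545.6  58.8] [25.8 34.4] 95.5 carr -84.21549 74.86213
blue [307. 228.] [ 605.7 -106.5] [ 606.  -106.6] [23.4 23.5] 95.4 carr -39.938650000000024 -95.56334999999997
blue [300. 172.] [ 561.7 -108.1] [ 561.9 -108.2] [25.8 34.2] 95.7 carr -83.98907000000004 -92.93121
```

Left and centre are at the stop (pointer 48°). Right knob: axis ≈ (675.6, -100).

```bash
python3 -m handwheel '[[[30,0,-15,0,0,0.3,1],[30,-0.3,-20,0,0,0,1],[11.3,0,-20,0,0,0,1],[0,0,-40,0,0,0,1],[0,0,-30,0,0,0,1],[0,0,-25,0,0,0,1],[0,0,0,0,0,0,1],[0,0,0,0,0,0,1]]]' 50
python3 -m handwheel '[[[0,0,0,0,0,0,-1],[0,0,0,0,0,0,-1],[0,0,0,0,0,0,-1],[0,0,0,0,0,0,-1],[0,0,0,0,0,0,-1],[0,0,0,0,0,0,-1],[0,0,0,0,0,0,-1],[0,0,0,0,0,0,-1]]]'
```

```text
time_s: 58.7
eef_pos: [676.2, -100.3, 59.2]
ee_rot: [0.001, 0.039, 0.999, -0.0]
force: [0.7, 0.3, 0.6]
grip_width: 0.999
grip_force: 0.0
time_s: 59.7
eef_pos: [675.6, -100.4, 58.1]
ee_rot: [0.0, 0.039, 0.999, -0.0]
force: [-2.4, -3.5, 5.2]
grip_width: 0.157
grip_force: 51.1
```

```bash
python3 -m handwheel '[[[0,0,0,0,0,-5,-1],[0,0,0,0,0,-10,-1],[0,0,0,0,0,-10,-1],[0,0,0,0,0,-10,-1],[0,0,0,0,0,-10,-1],[0,0,0,0,0,-10,-1],[0,0,0,0,0,-10,-1]]]' 80
python3 -m handwheel '[[[0,0,0,0,0,-10,-1],[0,0,0,0,0,-10,-1],[0,0,0,0,0,-10,-1],[0,0,0,0,0,-10,-1],[0,0,0,0,0,-10,-1],[0,0,0,0,0,-10,-1],[0,0,0,0,0,-3,-1],[0,0,0,0,0,0,-1]]]' 80
python3 -m handwheel '[[[0,0,0,0,0,-3,-1],[0,0,0,0,0,0,-1]]]' >/dev/null;python3 -c "
from h import *
st();print(sense()['wrist_torque'])"
```

```text
time_s: 60.58
eef_pos: [676.3, -99.6, 58.2]
ee_rot: [0.001, 0.572, 0.82, 0.001]
force: [2.4, -0.3, 3.2]
grip_width: 0.144
grip_force: 80.5
time_s: 61.58
eef_pos: [677.4, -99.9, 58.3]
ee_rot: [0.001, 0.915, 0.403, 0.002]
force: [8.4, -1.6, 1.0]
grip_width: 0.144
grip_force: 80.1
t61.83 tcp [677.4 -99.8  58.3] psi(y) -45.2 tilt 0.31 q [-18.  47.  66.   0.  66.  27.] F [ 8.4 -1.5  0.7] w 0.145 gf 91.0
[-0.40050509 -1.28119133  1.91578436]
```

```bash
python3 -m handwheel '[[[0,0,0,0,0,-1.5,-1],[0,0,0,0,0,0,-1]]]' | tail -1
python3 -m handwheel '[[[0,0,0,0,0,0,1],[0,0,0,0,0,0,1],[0,0,0,0,0,0,1],[0,0,0,0,0,0,1],[0,0,30,0,0,0,1],[0,0,40,0,0,0,1],[-27,0,40,0,0,10,1],[-26,0,40,0,0,10,1]]]'|head -1
python3 -m handwheel '[[[-5,10,10,0,0,10,1],[-5,10,10,0,0,10,1],[-5,10,10,0,0,10,1],[-5,10,10,0,0,10,1],[0,10,10,0,0,10,1],[0,10,10,0,0,10,1],[0,10,0,0,0,10,1],[0,10,0,0,0,10,1]]]'|head -1
python3 -m handwheel '[[[0,10,0,0,0,10,1],[0,0,0,0,0,10,1],[0,0,0,0,0,10,1],[0,0,0,0,0,2.3,1],[0,0,0,0,0,0,1]]]'|head -2
python3 kc.py; python3 - <<'E'
from h import *
t=cam('top');cv2.imwrite('pics/end.png',t['image'][...,::-1])
for col in('red','yellow','blue','green'):
    for b in blobs(t,col,43,20): print('top',col,*b[:3])
a=cv2.imread('pics/top0.png').astype(int);b=t['image'][...,::-1].astype(int);d=np.abs(a-b).max(2)
for n,(x,y) in dict(whelk=(460,142),brass=(202,118),stopper=(149,133),orange1=(97,245),brown=(117,323),orange2=(185,367)).items(): print(n,d[y-14:y+14,x-14:x+14].mean(),d[y-14:y+14,x-14:x+14].max())
E
```

```text
grip_force: 102.4
time_s: 63.08
time_s: 64.08
time_s: 64.7
eef_pos: [602.5, -10.1, 267.8]
t64.75 tcp [602.5 -10.1 267.8] psi(y) 85.3 tilt 0.00 q [-12.  27.  69.   0.  84. -97.] F [ 0.2  0.4 -0.8] w 1.001 gf 0.0
left pix [430. 264.]
  ptr [437.56666667 270.86666667] 30 len 12.1 ang 48.7 rel axis [6.99922534 7.18130253] axis [657.2652  90.7824]
centre pix [327. 282.]
  ptr [336.03030303 288.39393939] 33 len 13.5 ang 48.0 rel axis [7.55406422 8.06960495] axis [666.462  -4.776]
right pix [227. 298.]
  ptr [236.63333333 305.        ] 30 len 12.9 ang 47.7 rel axis [7.57960732 8.19413773] axis [ 675.6588 -100.3344]
red [415. 185.] [587.3  84.2] [587.5  84.2] [23.1 23.1] 5.8 carr -40.07491000000002 96.13127
red [401. 139.] [545.5  71.8] [545.7  71.7] [26.2 34.9] 95.5 carr -82.88012999999997 87.69321000000001
yellow [306. 156.] [552.8 -14.5] [554.  -13.6] [26.2 34.6] 95.6 carr -82.79005000000001 1.9904500000000027
blue [216. 220.] [ 605.6 -106.1] [ 605.6 -106. ] [23.7 23.9] 95.8 carr -40.27933 -94.92778999999999
blue [216. 174.] [562.2 -98.9] [562.4 -99. ] [26.4 35.1] 95.2 carr -82.61001000000003 -83.82142999999999
top red [120. 313.] [316.9 414.5] [317.1 414.3]
top red [104. 252.] [442.3 450.8] [442.4 450.8]
top red [281. 185.] [587.   89.1] [585.5  88.7]
top yellow [198. 115.] [729.7 264.3] [726.9 265.2]
top green [501. 214.] [ 535.6 -373.6] [ 536.2 -373.7]
whelk 1.9438775510204083 13
brass 1.6900510204081634 5
stopper 1.5612244897959184 4
orange1 1.7040816326530612 7
brown 1.7283163265306123 8
orange2 23.345663265306122 93
```

```bash
python3 - <<'E'
from kn import *
c=H;h=cv2.cvtColor(c['image'],cv2.COLOR_RGB2HSV)
for b in blobs(c,'',49,150,cv2.inRange(h,(22,110,50),(34,255,255))): print(*b,'carr',(b[2]-O)@u,(b[2]-O)@v)
t=cam('top');print('orange2 px',t['image'][360:380:6,160:205:8].tolist()[1])
h=cv2.cvtColor(t['image'],cv2.COLOR_RGB2HSV)
for b in blobs(t,'',47,150,cv2.inRange(h,(0,0,150),(180,45,255))):
    if 400<b[0][0]<470: print('white',*b)
E
```

```text
[595. 313.] [734.6 268.1] [734.8 268. ] [20.2 22.3] 8.0 carr 124.15554999999992 264.97445
[580. 301.] [719.4 250.9] [721.8 251.6] [34.6 39.6] 142.9 carr 109.64422999999994 249.89528999999996
[314. 203.] [596.3 -10.7] [596.2 -10.8] [23.4 24.3] 5.0 carr -40.515929999999976 0.7348099999999977
[307. 157.] [553.8 -13.6] [554.  -13.7] [26.4 35.1] 95.6 carr -82.79963000000001 1.8909100000000034
orange2 px [[105, 100, 97], [147, 107, 45], [153, 112, 47], [153, 112, 48], [153, 114, 53], [152, 116, 66]]
white [444. 194.] [ 574.6 -250.9] [ 574.9 -251.3] [29.2 68.3] 159.9
```

```bash
python3 -c "
from rig import *
print(finish_job())"
```

```text
the job is handed in; nothing more can be done
None
```

Handed in at about 65 s: the white setting block is back in its cradle (no green block was on the carrier), the red, yellow and blue plates are home against the end stop, the three knobs were turned clockwise to their stops in the order centre, left, right, and the whelk, weight and stopper stand where they were.

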